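Get the rear gauge off the crowded hook

TASK

The green gauge hangs at the back of the crowded hook: first carry the gauges in front of it straight over to the spare hook, one after the other, pressing each gently but clearly home, the first until its head is snug on the sprung orange stop and the second until it is snug against the first and the two bear on the stop together. Then take the green gauge and stand it upright in the slot of the wooden block, down to the slot's floor. Do not ram the stop, hooks or block, drop nothing, leave the tape roll, cap and vial where they are, and let go of everything.

Things in the scene. Friction and masses are not known exactly. Their poses are not given: they have to be found in the camera images.
- crowded_hook: Fixed stand: base 100 mm wide, post 16 mm thick, 212 mm high; origin under the post. An 8 mm rod runs along this body's -x, axis 200 mm up, level to 113 mm from the post's axis, then up to an end 121 mm out, top 12 mm above the rod's axis (a gauge passes with its origin 13 to 26 mm above that axis). Holds three gauges about 28 mm apart, green nearest the post.
- spare_hook: Fixed stand: base 100 mm wide, post 16 mm thick, 212 mm high; origin under the post. An 8 mm rod runs along this body's -x, axis 200 mm up, level to 113 mm from the post's axis, then up to an end 121 mm out, top 12 mm above the rod's axis (a gauge passes with its origin 13 to 26 mm above that axis). Empty but for the stop.
- stop: Orange stop on the spare rod: a 32 mm disc, larger than a gauge's eye. This pose is only its fixed bracket's (on the rod's axis at the post), not the disc's: the disc's face is anywhere from 29 to 55 mm out from the post's axis, to be felt. The face is sprung, 1 mm per 3 N; made for a push of 5 to 10 N.
- gauge_red: Red plate gauge on the crowded hook. Origin: peak of its eye's V roof, 205 mm high when hung (rod axis + 5 mm); z up, x along the rod. Head 24 mm thick (x), 40 wide, origin -36 to +9 mm, eye 22 mm wide, its floor at -30. In front of the green one; red and yellow come in either order. About 160 g. The tab and plate are as for the green gauge.
- gauge_yellow: Yellow plate gauge on the crowded hook. Origin: peak of its eye's V roof, 205 mm high when hung (rod axis + 5 mm); z up, x along the rod. Head 24 mm thick (x), 40 wide, origin -36 to +9 mm, eye 22 mm wide, its floor at -30. In front of the green one; red and yellow come in either order. About 160 g. The tab and plate are as for the green gauge.
- gauge_green: Green plate gauge on the crowded hook. Origin: peak of its eye's V roof, 205 mm high when hung (rod axis + 5 mm); z up, x along the rod. Head 24 mm thick (x), 40 wide, origin -36 to +9 mm, eye 22 mm wide, its floor at -30. Grip tab above: 12 mm (x) by 40 mm (y), +8 to +56 mm, gripped across y. Aluminium plate below: 8 mm (x) by 50 mm (y), -36 to -118 mm. About 160 g; nearest the post.
- green_foot (a point): Middle of the lower edge of the green gauge's plate, 118 mm below its origin.
- block: Wooden gauge block fixed to the bench, 70 mm (x) by 100 mm (y), 45 mm high, origin under its centre. One slot in the middle of its top, 15 mm (x) by 60 mm (y), 35 mm deep, with its mouth chamfered 3 mm.
- slot_floor (a point): Centre of the slot's floor, 10 mm above the bench.
- tape_roll: Bystander: yellow tape roll lying flat, 86 mm across, 25 mm high; origin under its centre.
- cap: Bystander: yellow protective cap lying flat, 80 mm across, 16 mm high; origin under its centre.
- vial: Bystander: small glass vial, 30 mm across, 55 mm high; origin under its centre.
Things that resemble listed ones, but are neither listed nor needed, are in the scene too. Several things have the shape of the gauge_green; the one meant has the colours described above.

How it is judged (in metres and radians):
On the way, in this order (a step that is already met when the one before it is completed fails the run):
1. the first front gauge is pressed home on the stop of the spare hook with more than 3 N (contact force between any of gauge_red, gauge_yellow and stop above 3 N), for 0.15 s.
2. the second front gauge is pressed on the first, and both on the stop, with more than 3 N (contact force between gauge_red and gauge_yellow above 3 N and contact force between any of gauge_red, gauge_yellow and stop above 3 N), for 0.15 s.
At the end, for the whole second after the job is handed in: Red and yellow gauges hang at rest on the spare hook's rod, side by side (origins within 28 mm of each other), green gauge stands in the block's slot, its foot within 5 mm of the slot's floor and within 8 mm (across the slot) and 10 mm (along it) of its centre, tilted less than 0.25 rad, at rest (x of gauge_red in the frame of spare_hook between -0.108 and -0.03 m and y of gauge_red in the frame of spare_hook between -0.008 and 0.008 m and z of gauge_red in the frame of spare_hook between 0.2 and 0.209 m and linear speed of each of gauge_red, gauge_yellow, gauge_green below 0.02 m/s and x of gauge_yellow in the frame of spare_hook between -0.108 and -0.03 m and y of gauge_yellow in the frame of spare_hook between -0.008 and 0.008 m and z of gauge_yellow in the frame of spare_hook between 0.2 and 0.209 m and distance between gauge_red and gauge_yellow below 0.028 m and x of green_foot in the frame of slot_floor between -0.008 and 0.008 m and y of green_foot in the frame of slot_floor between -0.01 and 0.01 m and z of green_foot in the frame of slot_floor below 0.005 m and angle between gauge_green's own z axis and vertical below 0.25 rad); the robot touches nothing.
It fails at once if a gauge is pressed on the stop with more than 12 N (contact force between any of gauge_red, gauge_yellow, gauge_green and stop above 12 N).
It fails at once if a gauge is forced against a hook or its post with more than 40 N (contact force between any of gauge_red, gauge_yellow, gauge_green and crowded_hook above 40 N or contact force between any of gauge_red, gauge_yellow, gauge_green and spare_hook above 40 N).
It fails at once if the green gauge is rammed into the block with more than 40 N (contact force between gauge_green and block above 40 N).
It fails at once if the red or yellow gauge is dropped from hook height (height (world z) of any of gauge_red, gauge_yellow below 0.15 m).
It fails at once if the tape roll, cap or vial is moved more than 20 mm (distance of any of tape_roll, cap, vial from where it was at the start of the episode above 0.02 m).
It also fails if it takes over 72 s, if anything falls off the work surface, if the arm or the gripper's body presses on something with over 40 N, if the wrist force passes 120 N, or if a joint passes its speed limit or range.

ROBOT

A 6-joint arm with a two-finger parallel gripper is mounted at the origin on the work surface. World frame = base frame: x ahead of the robot, y to its left, z up, the work surface at z = 0. Lengths are in mm, angles in rad, forces in N, time in s.
With the tool pointing down it reaches from about 325 to 925 mm from the base axis. Payload 3.1 kg.
Tool frame: the origin (TCP) lies on the centre line of the jaws, within the pads' length; the fingertips stand 8 mm ahead of it and the grasp point (between the pads) lies 11 mm behind it; z points along the fingers, x is the direction in which the jaws open and shut, and the axes are right-handed (so a half turn about z gives the same grasp; the last joint's range is limited). The gripper opens to 85 mm and grips with 20 to 120 N. Pads are 22 mm wide; open, the fingers measure 114 mm over their backs; the gripper's body (76 mm by 85 mm) begins 54 mm behind the grasp point. The pads swing forward as they close: fully open they stand 13 mm farther back than shut.
Start: joints at [-1.331, 0.217, 1.613, -0, 1.311, -0.112], TCP at [215.389, -586.726, 239.3] pointing down, gripper open.
Joint ranges: [-2.75, 2.75], [-0.78, 2.1], [0.31, 2.55], [-1.13, 4.27], [0.13, 2.63], [-2.58, 2.58]. Speed limits (rad/s): [2.79, 2.79, 3.14, 3.14, 3.14, 3.14].

INTERFACE

Orientations are given as [roll, pitch, yaw] about the fixed x, y, z axes, in that order (R = Rz(yaw) Ry(pitch) Rx(roll)).
In Python, from cell import bot gives the robot as it stands.
- The arm moves only by the tool drive_tool, never from a script. Its argument "increments" is a list of rows, each a list of 3 entries, a list of its own where there are three numbers: the turn, a rotation vector about the tool's x, y, z in degrees, then the shift along the tool's x, y, z in cm, then the opening, from 0 (shut) to 1 (fully open). A call has exactly 8 rows; each row shifts and turns the pose as measured when the row begins, along the tool's axes as they then stand; what a row does not reach is not made up. A row lasts 1/8 s, in which the tool goes at most 62.5 mm and 10.7 degrees, less where a joint would pass 70% of its speed; a pose out of reach is approached as far as the arm can. A call with a gripper value outside its range is refused whole. The fingers move at their own pace and stop on an object; "grip_force" is the grip in N (left out, the last holds). Time passes only in rows, so rows that do not move let the fingers close, or fill a call up. It gives the time, the measured TCP pose, the force and the opening at its end, in the units of the state.
- bot.sense(): the state, without advancing time (a new reading comes with each control period).
- bot.get_image(name): name is "scene" or "top" or "wrist"; returns the picture (400x640x3 uint8, blue, green, red); there is no depth.
- bot.camera_model(name): a dict with "fx", "fy", "cx", "cy" (pixels), "cam_to_world" (4x4, takes a point from camera to world coordinates); the wrist camera has in their place "T_tool_cam" (4x4, takes a point from camera to tool coordinates, whose origin is the TCP and whose axes are the tool frame's). Camera axes: x right, y down, z forward; pixel columns grow to the right and rows downward; lengths in mm; the calibration is good to about 2 mm. A picture is of the moment at which its call begins: read the wrist's pose just before it. camera_model takes no time and is no camera call.
- bot.job_done(): hands the job in, once; it reports no verdict.
The state is a dict: "time_s": time; "q": joint angles; "qvel": joint speeds; "effort": joint torques, N m; "position": TCP position; "tool_rot": TCP orientation; "wrist_force": force on the tool from outside, world axes, zero at the start; "ft_torque": the same for the moment, N m; "gripper_width": finger opening in mm.
Only numpy, scipy, OpenCV 4.12 (cv2) and the standard library are available. Lean on these libraries where they do the work, as an engineer would, in place of code of your own. Each camera call takes 0.05 s, during which the arm holds its last target.

## Working session

There is one attempt and no reset: what is moved stays moved. The work goes in short steps, Python scripts to look and compute and a tool call to move; the robot and the scene stay as the last step left them, time stands still between calls to the robot, and variables do not carry over. Pictures are saved under pics/ and viewed, and the job is handed in when it is done.

Besides the shell and the picture viewer there is one more tool, called after "Call:" as name(argument=value, ...) on one line, values as JSON. drive_tool: Moves the arm, as the interface text tells. Its arguments: {"type":"object","properties":{"increments":{"type":"array"},"grip_force":{"type":"number"}},"required":["increments"]}

```bash
mkdir -p pics; ls
python3 - <<'E'
from cell import bot
import cv2,numpy as np
np.set_printoptions(precision=4,suppress=True)
print(bot.sense())
for n in ["scene","top","wrist"]:
    cv2.imwrite(f"pics/{n}0.png",bot.get_image(n)); print(n,bot.camera_model(n))
E
```

```text
pics
{'time_s': 0.0, 'q': array([-1.3312,  0.2178,  1.6149,  0.    ,  1.3113, -0.1122]), 'qvel': array([-0.0004, -0.0008, -0.0004,  0.0011,  0.0003,  0.0019]), 'effort': array([ -0.0001, -39.6851, -30.3855,  -0.0002,   0.0096,   0.    ]), 'position': array([ 215.2035, -585.9293,  237.9676]), 'tool_rot': array([-3.1413,  0.0024, -1.219 ]), 'wrist_force': array([-0.5698, -0.2303,  0.5798]), 'ft_torque': array([-0.0245, -0.0323,  0.0191]), 'gripper_width': 85.26929389547446}
scene {'fx': 406.2830991216256, 'fy': 406.2830991216256, 'cx': 319.50449877554746, 'cy': 205.2880154346362, 'cam_to_world': array([[  -0.0228,    0.7313,   -0.6817, 1192.9478],
       [   0.9997,    0.0177,   -0.0145,   10.6977],
       [   0.0014,   -0.6818,   -0.7315,  767.7341],
       [   0.    ,    0.    ,    0.    ,    1.    ]])}
top {'fx': 375.5775009922995, 'fy': 375.5775009922995, 'cx': 315.2433173758266, 'cy': 198.54471751924933, 'cam_to_world': array([[ -0.0222,  -0.9982,   0.0551, 536.8988],
       [ -0.9997,   0.0229,   0.0107,   0.8003],
       [ -0.012 ,  -0.0549,  -0.9984, 983.029 ],
       [  0.    ,   0.    ,   0.    ,   1.    ]])}
wrist {'fx': 301.26283825401435, 'fy': 301.26283825401435, 'cx': 312.01401033136284, 'cy': 198.33913095860444, 'T_tool_cam': array([[   1.    ,   -0.0001,   -0.0001,    0.4156],
       [   0.0001,    0.9565,    0.2916,  -73.6903],
       [   0.0001,   -0.2916,    0.9565, -134.7079],
       [   0.    ,    0.    ,    0.    ,    1.    ]])}
```

View pics/scene0.png

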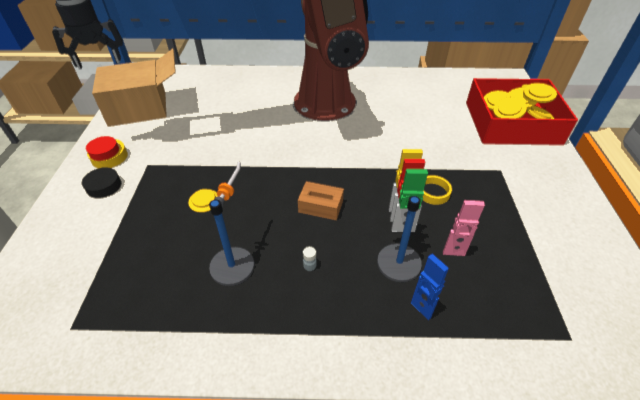

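View pics/top0.png

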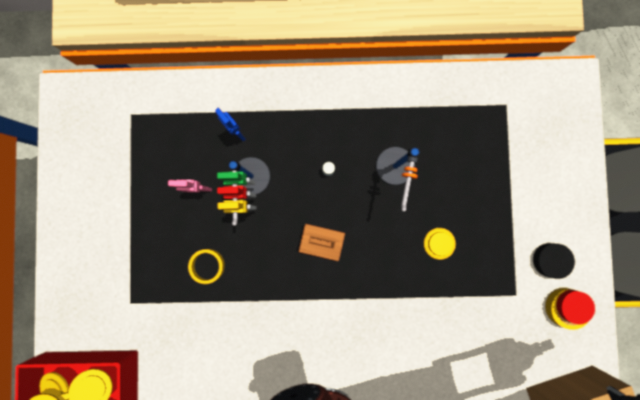

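View pics/wrist0.png

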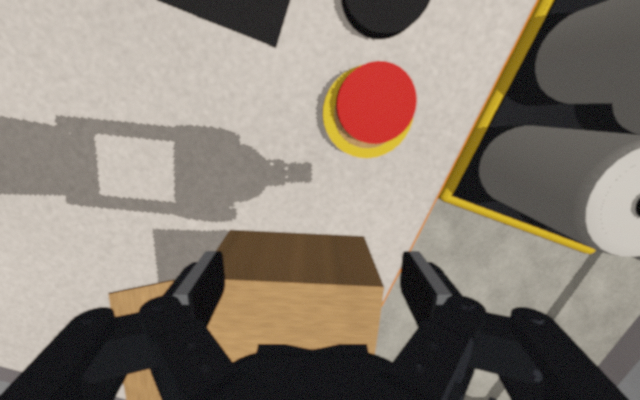

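Run:
```python
import cv2,numpy as np
t=cv2.imread("pics/top0.png"); s=cv2.imread("pics/scene0.png")
def z(im,x0,y0,x1,y1,f,n): cv2.imwrite(n,cv2.resize(im[y0:y1,x0:x1],None,fx=f,fy=f,interpolation=cv2.INTER_CUBIC))
z(t,155,100,265,230,6,"pics/t_c.png") if 0 else z(t,160,145,270,240,6,"pics/t_c.png")
z(t,360,140,440,220,7,"pics/t_s.png"); z(t,290,215,355,270,9,"pics/t_b.png")
z(s,370,140,490,280,5,"pics/s_c.png") if 0 else z(s,370,140,490,255,5,"pics/s_c.png")
z(s,190,150,270,290,4,"pics/s_s.png"); z(s,285,170,355,230,8,"pics/s_b.png")
```

```text
(no output)
```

View pics/t_c.png

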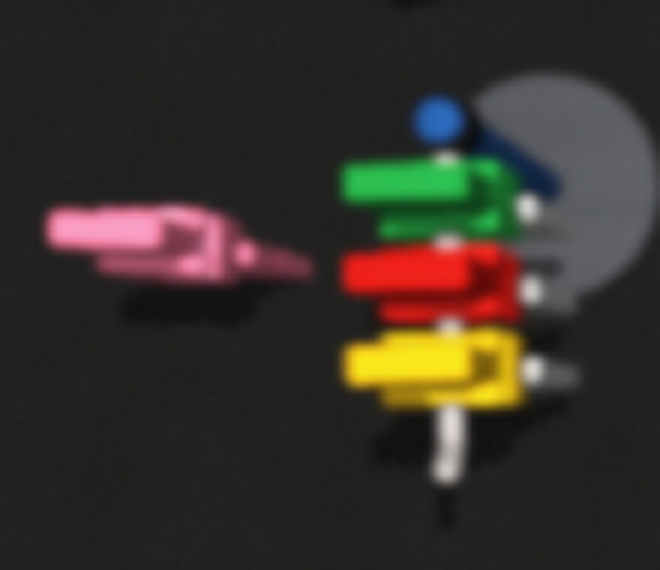

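View pics/t_s.png

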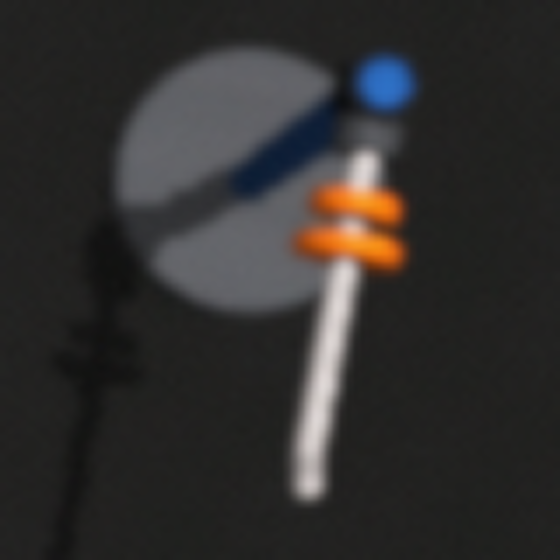

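View pics/t_b.png

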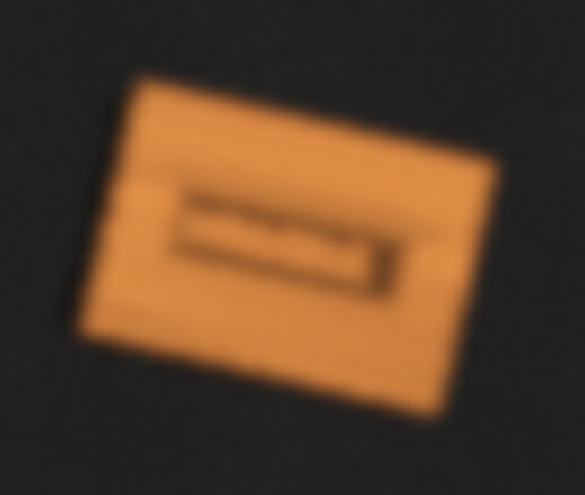

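View pics/s_c.png

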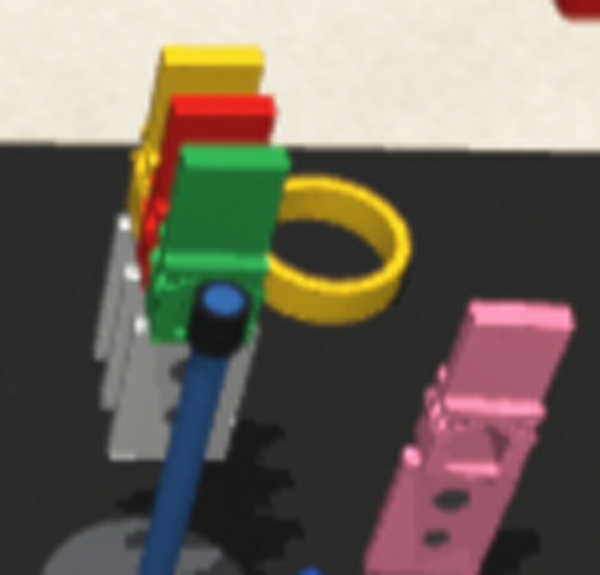

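View pics/s_s.png

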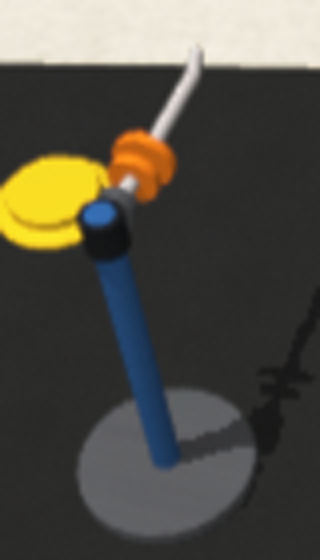

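View pics/s_b.png

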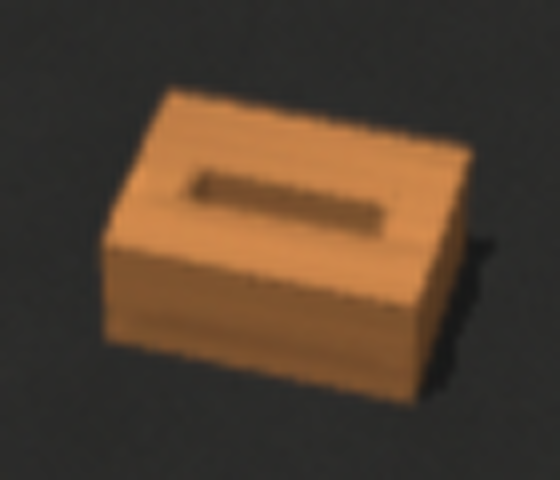

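```bash
cat > h.py <<'E'
from cell import bot
import cv2,numpy as np
from scipy.spatial.transform import Rotation as R
np.set_printoptions(precision=3,suppress=True)
def bp(m,px,z,T=None):
    T=m["cam_to_world"] if T is None else T
    px=np.atleast_2d(np.array(px,float)); 
    d=np.c_[(px[:,0]-m["cx"])/m["fx"],(px[:,1]-m["cy"])/m["fy"],np.ones(len(px))]@T[:3,:3].T
    o=T[:3,3]; return o+d*((z-o[2])/d[:,2])[:,None]
def pj(m,P,T=None):
    T=m["cam_to_world"] if T is None else T
    p=np.linalg.inv(T)@np.append(P,1); return np.array([m["fx"]*p[0]/p[2]+m["cx"],m["fy"]*p[1]/p[2]+m["cy"]])
def toolT(s=None):
    s=s or bot.sense(); T=np.eye(4); T[:3,:3]=R.from_euler("xyz",s["tool_rot"]).as_matrix(); T[:3,3]=s["position"]; return T
def goto(pos,yaw,s=None):
    "target with tool down: shift in tool axes cm, and rotvec deg"
    T=toolT(s); d=T[:3,:3].T@(np.array(pos)-T[:3,3])/10
    Rt=R.from_euler("xyz",[np.pi,0,yaw]).as_matrix(); rv=R.from_matrix(T[:3,:3].T@Rt).as_rotvec(degrees=True)
    print("pos",T[:3,3],"shift cm",d,"turn deg",rv)
E
python3 - <<'E'
from h import *
m=bot.camera_model("top"); sc=bot.camera_model("scene")
o=np.array([160,145]); g=bp(m,np.array([[406,184],[407,272],[409,365]])/6+o,261); print("tabs",g)
for end in ([[342,184],[470,184]],[[342,272],[470,272]],[[344,365],[472,364]]): print(bp(m,np.array(end)/6+o,261)[:,:2].ravel())
print("cpost",bp(m,np.array([[439,120]])/6+o,212),"cend",bp(m,np.array([[446,475]])/6+o,212),'rod near',bp(m,np.array([[452,410]])/6+o,200))
o=np.array([360,140]); p=bp(m,np.array([[387,83]])/7+o,212);e=bp(m,np.array([[308,488]])/7+o,212);print("spost",p,"end",e,'rod',bp(m,np.array([[366,160],[314,455]])/7+o,200))
d=(e-p)[0];print(np.linalg.norm(d),np.degrees(np.arctan2(-d[1],-d[0])))
b=bp(m,np.array([[137,77],[498,158],[441,418],[80,337]])/9+np.array([290,215]),45);print("block",b,b.mean(0))
e=b[1]-b[0];print(np.linalg.norm(e),np.degrees(np.arctan2(e[1],e[0])))
# scene cross-check
b2=bp(sc,np.array([[170,90],[470,147],[415,303],[103,243]])/8+np.array([285,170]),45);print("block scene",b2,b2.mean(0))
print("spost scene",bp(sc,np.array([[100,215]])/4+np.array([190,150]),212),"end",bp(sc,np.array([[196,52]])/4+np.array([190,150]),212))
print("cpost scene",bp(sc,np.array([[224,300]])/5+np.array([370,140]),212))
print("tabs scene",bp(sc,np.array([[212,55],[223,106],[235,156]])/5+np.array([370,140]),261))
E
```

```text
tabs [[625.032 177.217 261.   ]
 [596.531 177.162 261.   ]
 [566.537 176.8   261.   ]]
[625.522 197.944 624.543 156.505]
[597.018 198.167 596.06  156.817]
[567.012 197.757 566.399 156.498]
cpost [[652.951 177.556 212.   ]] cend [[530.59  176.403 212.   ]] rod near [[553.026 176.808 200.   ]]
spost [[ 671.216 -199.467  212.   ]] end [[ 552.421 -172.049  212.   ]] rod [[ 650.262 -195.474  200.   ]
 [ 562.423 -176.862  200.   ]]
121.91814233942556 -12.996281342278426
block [[526.832  37.257  45.   ]
 [502.299 -62.04   45.   ]
 [431.359 -44.472  45.   ]
 [455.611  54.473  45.   ]] [479.025  -3.695  45.   ]
102.28263236509653 -103.87780257799913
block scene [[435.732 -39.689  45.   ]
 [459.487  56.338  45.   ]
 [526.988  38.522  45.   ]
 [504.227 -57.211  45.   ]] [481.608  -0.51   45.   ]
spost scene [[ 675.87  -196.379  212.   ]] end [[ 559.474 -169.661  212.   ]]
cpost scene [[657.031 179.759 212.   ]]
tabs scene [[571.793 178.293 261.   ]
 [602.026 178.445 261.   ]
 [630.165 179.038 261.   ]]
```

```bash
cat >> h.py <<'E'
def plan(way,s=None):
    "way: list of (pos,yaw_deg,nrows). prints rows turn z deg, shift cm, from ideal following"
    T=toolT(s); P=T[:3,3].copy(); Rm=T[:3,:3]
    for pos,yaw,n in way:
        pos=np.array(pos,float); rv=R.from_matrix(Rm.T@R.from_euler("xyz",[np.pi,0,np.radians(yaw)]).as_matrix()).as_rotvec(degrees=True)
        for i in range(n):
            st=np.round(Rm.T@(pos-P)/(n-i)/10,2); tr=np.round(rv/n,1)
            print([tr.tolist(),st.tolist()]); P=P+Rm@st*10; Rm=Rm@R.from_rotvec(tr,degrees=True).as_matrix()
        print("--",P)
E
python3 - <<'E'
from h import *
plan([((600,-185,330),-103,15)])
E
```

```text
[[0.0, 0.0, 2.2], [-1.63, -3.33, -0.61]]
[[0.0, 0.0, 2.2], [-1.75, -3.26, -0.61]]
[[0.0, 0.0, 2.2], [-1.88, -3.2, -0.61]]
[[0.0, 0.0, 2.2], [-2.0, -3.12, -0.61]]
[[0.0, 0.0, 2.2], [-2.12, -3.04, -0.61]]
[[0.0, 0.0, 2.2], [-2.23, -2.96, -0.61]]
[[0.0, 0.0, 2.2], [-2.35, -2.87, -0.61]]
[[0.0, 0.0, 2.2], [-2.45, -2.78, -0.61]]
[[0.0, 0.0, 2.2], [-2.56, -2.68, -0.61]]
[[0.0, 0.0, 2.2], [-2.66, -2.58, -0.61]]
[[0.0, 0.0, 2.2], [-2.76, -2.48, -0.6]]
[[0.0, 0.0, 2.2], [-2.85, -2.37, -0.61]]
[[0.0, 0.0, 2.2], [-2.94, -2.26, -0.6]]
[[0.0, 0.0, 2.2], [-3.02, -2.14, -0.61]]
[[0.0, 0.0, 2.2], [-3.1, -2.03, -0.6]]
-- [ 600.026 -184.968  329.993]
```

Call:
drive_tool(increments=[[[0,0,4.2],[-2.3,-4.6,-1.2],1],[[0,0,4.2],[-2.6,-4.4,-1.2],1],[[0,0,4.2],[-2.9,-4.2,-1.2],1],[[0,0,4.2],[-3.2,-4.0,-1.2],1],[[0,0,4.2],[-3.5,-3.7,-1.2],1],[[0,0,4.2],[-3.8,-3.5,-1.2],1],[[0,0,4.2],[-4.0,-3.2,-1.2],1],[[0,0,4.2],[-4.2,-2.9,-1.2],1]], grip_force=100)

```text
time_s: 1.15
position: [505.1, -284.7, 332.7]
tool_rot: [3.136, 0.007, -1.833]
wrist_force: [1.0, -0.2, 0.7]
gripper_width: 85.3
```

Run:
```python
from h import *
print(bot.sense())
plan([((600,-185,330),-103,6)])
```

```text
{'time_s': 1.15, 'q': array([-0.636,  0.065,  1.61 ,  0.004,  1.475,  1.196]), 'qvel': array([ 0.731,  0.164, -0.349,  0.005,  0.182,  1.328]), 'effort': array([ -2.311, -35.99 , -30.636,   0.063,   0.071,  -0.881]), 'position': array([ 505.094, -284.678,  332.747]), 'tool_rot': array([ 3.136,  0.007, -1.833]), 'wrist_force': array([ 1.01 , -0.195,  0.749]), 'ft_torque': array([0.027, 0.028, 0.015]), 'gripper_width': 85.31588645137978}
[[0.1, 0.1, -0.3], [-2.01, -1.1, 0.05]]
[[0.1, 0.1, -0.3], [-2.01, -1.11, 0.05]]
[[0.1, 0.1, -0.3], [-2.0, -1.12, 0.05]]
[[0.1, 0.1, -0.3], [-2.0, -1.13, 0.05]]
[[0.1, 0.1, -0.3], [-1.99, -1.13, 0.05]]
[[0.1, 0.1, -0.3], [-1.99, -1.15, 0.04]]
-- [ 600.029 -185.016  330.047]
```

Call:
drive_tool(increments=[[[0,0,0],[-2.4,-1.3,0],1],[[0,0,-0.5],[-2.4,-1.3,0],1],[[0,0,-0.5],[-2.4,-1.3,0],1],[[0,0,-0.5],[-2.4,-1.3,0],1],[[0,0,0],[-1.6,-0.9,0],1],[[0,0,0],[-0.4,-0.3,0],1],[[0,0,0],[0,0,0],1],[[0,0,0],[0,0,0],1]])

```text
time_s: 2.15
position: [599.6, -182.0, 331.9]
tool_rot: [3.133, 0.006, -1.802]
wrist_force: [0.6, -0.4, -0.4]
gripper_width: 85.7
```

Run:
```python
from h import *
s=bot.sense(); print(s)
cv2.imwrite("pics/w1.png",bot.get_image("wrist")); print(bot.sense()['position'])
```

```text
{'time_s': 2.15, 'q': array([-0.409,  0.168,  1.498,  0.004,  1.485,  1.393]), 'qvel': array([-0.005, -0.   ,  0.003, -0.005, -0.001, -0.001]), 'effort': array([  0.27 , -39.003, -31.911,   0.041,   0.03 ,   0.001]), 'position': array([ 599.574, -182.029,  331.859]), 'tool_rot': array([ 3.133,  0.006, -1.802]), 'wrist_force': array([ 0.582, -0.443, -0.426]), 'ft_torque': array([ 0.039,  0.018, -0.009]), 'gripper_width': 85.66701894014084}
[ 599.542 -182.092  331.87 ]
```

View pics/w1.png

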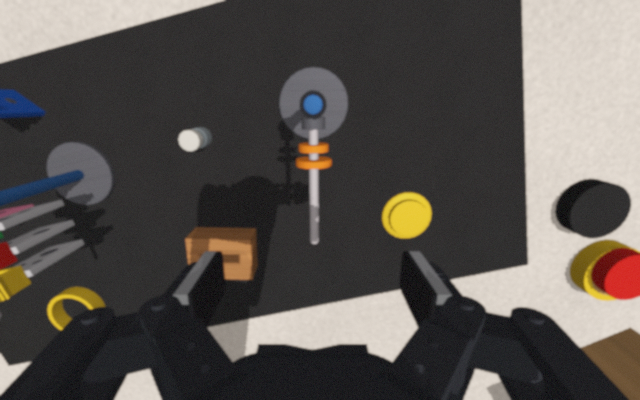

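Run:
```python
from h import *
im=cv2.imread("pics/w1.png")
cv2.imwrite("pics/w1s.png",cv2.resize(im[60:255,270:360],None,fx=3,fy=3,interpolation=cv2.INTER_CUBIC))
cv2.imwrite("pics/w1b.png",cv2.resize(im[220:290,180:265],None,fx=8,fy=8,interpolation=cv2.INTER_CUBIC))
m=bot.camera_model("wrist"); T=toolT()@m["T_tool_cam"]
p=bp(m,[[313,103.5],[315,242]],212,T); print(p); d=p[0]-p[1]; print(np.linalg.norm(d),np.degrees(np.arctan2(d[1],d[0])))
print(bp(m,[[313.5,69],[314,137]],2,T))
```

```text
[[ 672.71  -200.112  212.   ]
 [ 553.229 -173.988  212.   ]]
122.30406236298452 -12.333207756318556
[[ 718.447 -210.805    2.   ]
 [ 625.49  -189.829    2.   ]]
```

View pics/w1s.png

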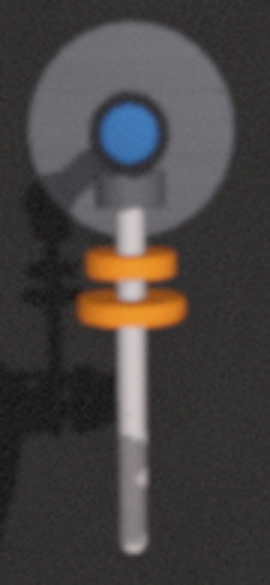

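View pics/w1b.png

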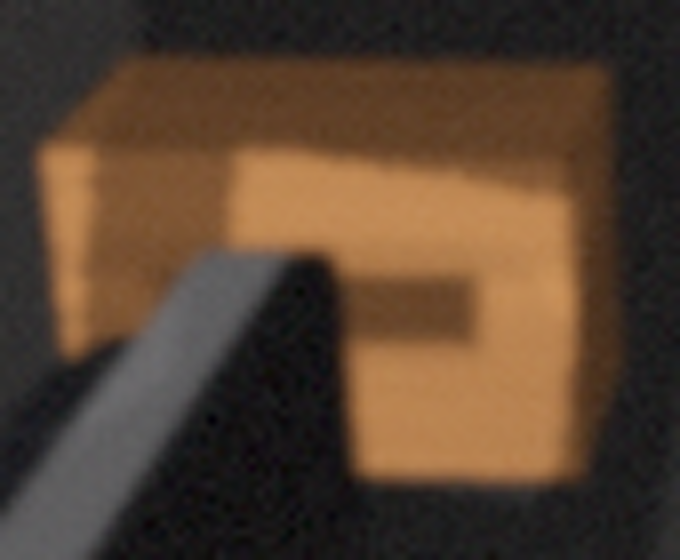

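Run:
```python
from h import *
m=bot.camera_model("wrist"); T=toolT()@m["T_tool_cam"]
print(bp(m,[[314,167],[314,159]],[216,216],T) if 0 else bp(m,[[314,168]],216,T), bp(m,[[314,168]],200,T))
plan([((590,177,325),-90,8)])
```

```text
[[ 622.017 -189.101  216.   ]] [[ 618.797 -188.343  200.   ]]
[[0.1, 0.0, -1.7], [-4.34, 1.14, 0.12]]
[[0.1, 0.0, -1.7], [-4.37, 1.02, 0.12]]
[[0.1, 0.0, -1.7], [-4.4, 0.88, 0.12]]
[[0.1, 0.0, -1.7], [-4.43, 0.75, 0.12]]
[[0.1, 0.0, -1.7], [-4.45, 0.62, 0.11]]
[[0.1, 0.0, -1.7], [-4.46, 0.49, 0.11]]
[[0.1, 0.0, -1.7], [-4.48, 0.36, 0.12]]
[[0.1, 0.0, -1.7], [-4.48, 0.23, 0.11]]
-- [590.041 176.988 325.003]
```

Call:
drive_tool(increments=[[[0.4,0,-2.2],[-5.8,1.4,0.1],1],[[0,0,-2.2],[-5.8,1.2,0.1],1],[[0,0,-2.2],[-5.8,1.0,0.1],1],[[0,0,-2.2],[-5.9,0.8,0.1],1],[[0,0,-2.2],[-5.9,0.6,0.1],1],[[0,0,-1.8],[-4.5,0.4,0.1],1],[[0,0,0],[-1.4,0,0],1],[[0,0,0],[0,0,0],1]])

```text
time_s: 3.2
position: [593.3, 176.0, 328.9]
tool_rot: [-3.137, 0.003, -1.584]
wrist_force: [-0.1, -0.8, 0.3]
gripper_width: 85.6
```

Run:
```python
from h import *
s=bot.sense(); print(s["position"],s["tool_rot"],s["qvel"])
im=bot.get_image("wrist");cv2.imwrite("pics/w2.png",im); 
np.save("w2T.npy",toolT(s))
```

```text
[593.3   175.976 328.941] [-3.137  0.003 -1.584] [-0.008 -0.004  0.004 -0.009  0.003 -0.001]
```

View pics/w2.png

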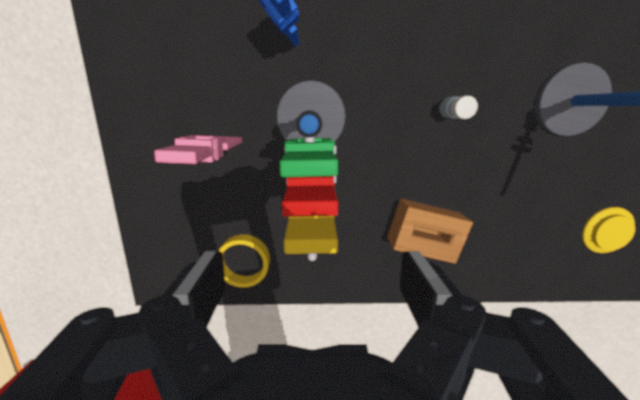

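Run:
```python
from h import *
im=cv2.imread("pics/w2.png")
cv2.imwrite("pics/w2c.png",cv2.resize(im[100:270,265:355],None,fx=3.5,fy=3.5,interpolation=cv2.INTER_CUBIC))
cv2.imwrite("pics/w2b.png",cv2.resize(im[190:270,380:480],None,fx=7,fy=7,interpolation=cv2.INTER_CUBIC))
```

```text
(no output)
```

View pics/w2c.png

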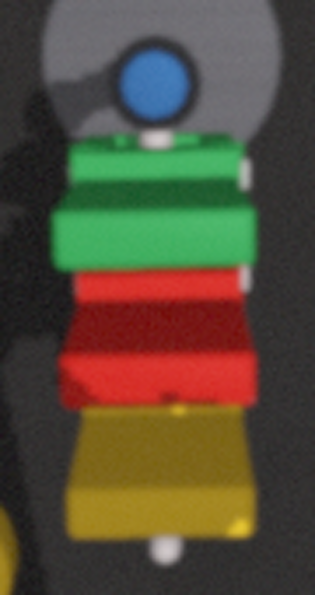

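View pics/w2b.png

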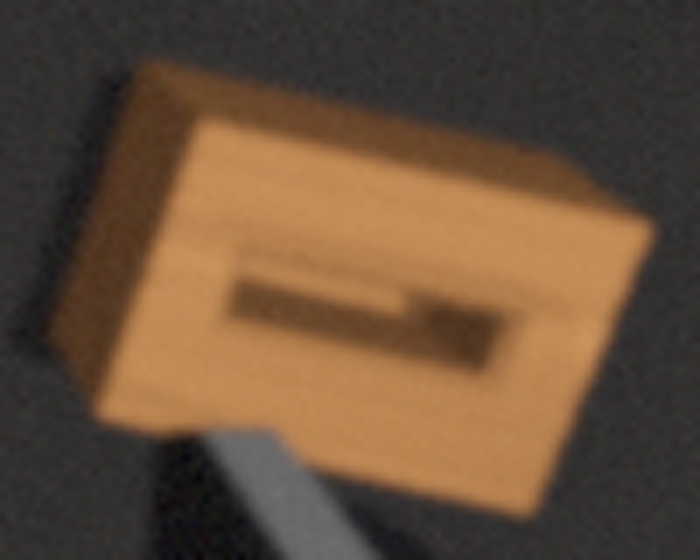

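Run:
```python
from h import *
m=bot.camera_model("wrist"); T=np.load("w2T.npy")@m["T_tool_cam"]
o=np.array([265,100])
for n,pts,z in [("green",[[52,239],[256,239]],261),("red",[[59,379],[257,379]],261),("yellow",[[67,513],[255,513]],261),("post",[[155,86]],212),("end",[[166,548]],210)]:
    p=bp(m,np.array(pts)/3.5+o,z,T); print(n,p,p.mean(0))
b=bp(m,np.array([[205,117],[653,230],[535,518],[97,418]])/7+np.array([380,190]),45,T);print("block",b,b.mean(0)); e=b[1]-b[0];print(np.linalg.norm(e),np.degrees(np.arctan2(e[1],e[0])))
b=bp(m,np.array([[232,318],[240,250],[515,312],[488,372]])/7+np.array([380,190]),43,T);print("slot",b,b.mean(0))
plan([((567,176.5,300),-90.5,3),((567,176.5,233),-90.5,4)])
```

```text
green [[627.388 197.114 261.   ]
 [626.888 157.303 261.   ]] [627.138 177.208 261.   ]
red [[598.562 196.959 261.   ]
 [598.081 156.766 261.   ]] [598.322 176.863 261.   ]
yellow [[568.711 196.525 261.   ]
 [568.259 156.834 261.   ]] [568.485 176.679 261.   ]
post [[653.666 177.202 212.   ]] [653.666 177.202 212.   ]
end [[533.584 176.201 210.   ]] [533.584 176.201 210.   ]
block [[526.402  35.086  45.   ]
 [500.    -61.822  45.   ]
 [431.932 -45.314  45.   ]
 [457.419  53.146  45.   ]] [478.938  -4.726  45.   ]
100.43974475339141 -105.24018425805072
slot [[479.886  24.969  43.   ]
 [495.654  24.569  43.   ]
 [480.586 -35.891  43.   ]
 [466.484 -31.742  43.   ]] [480.653  -4.524  43.   ]
[[-0.1, 0.1, -0.1], [-0.02, 0.88, 0.96]]
[[-0.1, 0.1, -0.1], [-0.03, 0.88, 0.96]]
[[-0.1, 0.1, -0.1], [-0.03, 0.89, 0.97]]
-- [566.965 176.501 299.978]
[[0.0, -0.0, -0.0], [-0.0, -0.0, 1.67]]
[[0.0, -0.0, -0.0], [-0.0, -0.0, 1.68]]
[[0.0, -0.0, -0.0], [-0.01, -0.0, 1.67]]
[[0.0, -0.0, -0.0], [-0.0, -0.01, 1.68]]
-- [567.021 176.483 232.977]
```

Call:
drive_tool(increments=[[[0,0,0],[0,1.1,0.5],1],[[-0.2,0.2,0],[0,1.1,1.0],1],[[0,0,0],[0,0.4,1.5],1],[[0,0,0],[0,0,2.0],1],[[0,0,0],[0,0,1.8],1],[[0,0,0],[0,0,1.2],1],[[0,0,0],[0,0,0.5],1],[[0,0,0],[0,0,0],1]])

```text
time_s: 4.25
position: [564.3, 169.9, 236.4]
tool_rot: [3.139, -0.003, -1.592]
wrist_force: [0.8, -0.2, -0.8]
gripper_width: 85.5
```

Run:
```python
from h import *
goto((567.5,176.7,232),np.radians(-90.6)); print(bot.sense()["tool_rot"],bot.sense()["wrist_force"])
```

```text
pos [564.262 169.919 236.44 ] shift cm [-0.686 -0.31   0.441] turn deg [ 0.155 -0.148 -0.643]
[ 3.139 -0.003 -1.592] [ 0.772 -0.202 -0.809]
```

Call:
drive_tool(increments=[[[0,0,0],[-0.3,-0.15,0.2],1],[[0,0,-0.6],[-0.3,-0.15,0.2],1],[[0,0,0],[-0.1,0,0],1],[[0,0,0],[0,0,0],1],[[0,0,0],[0,0,0],1],[[0,0,0],[0,0,0],1],[[0,0,0],[0,0,0],1],[[0,0,0],[0,0,0],1]])

```text
time_s: 5.25
position: [569.3, 177.8, 234.8]
tool_rot: [-3.14, -0.002, -1.581]
wrist_force: [-1.0, -0.6, -0.2]
gripper_width: 85.5
```

Run:
```python
from h import *
goto((567.5,176.7,232),np.radians(-90.6)); print(bot.sense()["tool_rot"],bot.sense()["wrist_force"])
```

```text
pos [569.311 177.848 234.834] shift cm [0.116 0.181 0.283] turn deg [-0.119 -0.09   0.015]
[-3.14  -0.002 -1.581] [-0.96 -0.58 -0.16]
```

Call:
drive_tool(increments=[[[0,0,0],[0.1,0.15,0.2],1],[[0,0,0],[0,0,0],0.3],[[0,0,0],[0,0,0],0.3],[[0,0,0],[0,0,0],0.3],[[0,0,0],[0,0,0],0.3],[[0,0,0],[0,0,0],0.3],[[0,0,0],[0,0,0],0.3],[[0,0,0],[0,0,0],0.3]])

```text
time_s: 6.25
position: [567.9, 177.1, 233.0]
tool_rot: [-3.139, -0.001, -1.581]
wrist_force: [-0.6, -0.2, -0.2]
gripper_width: 38.8
```

Run:
```python
from h import *
s=bot.sense(); print(s["position"],s["tool_rot"],s["wrist_force"],s["ft_torque"],s["gripper_width"])
```

```text
[567.859 177.078 233.037] [-3.139 -0.001 -1.581] [-0.554 -0.202 -0.22 ] [ 0.086  0.016 -0.024] 38.77983843406868
```

Call:
drive_tool(increments=[[[0,0,0],[0,0,-0.4],0.3],[[0,0,0],[0,0,-0.4],0.3],[[0,0,0],[0,0,-0.4],0.3],[[0,0,0],[0,0,-0.3],0.3],[[0,0,0],[0,0,0],0.3],[[0,0,0],[0,0.3,0],0.3],[[0,0,0],[0,0.3,0],0.3],[[0,0,0],[0,0,0],0.3]])

```text
time_s: 7.25
position: [560.3, 176.7, 247.5]
tool_rot: [3.141, -0.002, -1.581]
wrist_force: [-0.2, 0.1, -1.3]
gripper_width: 38.7
```

Run:
```python
from h import *
s=bot.sense(); print(s["position"],s["tool_rot"],s["wrist_force"],s["ft_torque"],s["gripper_width"],s["qvel"])
```

```text
[560.296 176.74  247.543] [ 3.141 -0.002 -1.581] [-0.187  0.115 -1.271] [-0.001 -0.014 -0.001] 38.74593064255724 [-0.001  0.002 -0.    -0.002 -0.004 -0.002]
```

Call:
drive_tool(increments=[[[0,0,0],[0,0.5,0],0.3],[[0,0,0],[0,1.0,0],0.3],[[0,0,0],[0,1.0,0],0.3],[[0,0,0],[0,1.0,0],0.3],[[0,0,0],[0,1.0,0],0.3],[[0,0,0],[0,1.0,0],0.3],[[0,0,0],[0,0.5,0],0.3],[[0,0,0],[0,0,0],0.3]])

```text
time_s: 8.25
position: [495.1, 177.5, 247.6]
tool_rot: [3.141, -0.002, -1.581]
wrist_force: [-0.5, 0.5, -2.0]
gripper_width: 38.7
```

Run:
```python
from h import *
s=bot.sense(); print(s["position"],s["tool_rot"],s["wrist_force"],s["gripper_width"],s["qvel"])
p=np.array([672,-200]);u=np.array([.976,-.218])
t=p-u*160; print(t)
plan([((t[0],t[1],247.5),-103,8)])
```

```text
[495.098 177.486 247.615] [ 3.141 -0.002 -1.581] [-0.542  0.544 -1.981] 38.66790277972346 [ 0.002 -0.002 -0.001  0.    -0.006  0.001]
[ 515.84 -165.12]
[[0.0, -0.0, 1.6], [4.28, -0.3, 0.01]]
[[0.0, -0.0, 1.6], [4.27, -0.42, 0.01]]
[[0.0, -0.0, 1.6], [4.26, -0.54, 0.01]]
[[0.0, -0.0, 1.6], [4.24, -0.66, 0.01]]
[[0.0, -0.0, 1.6], [4.22, -0.78, 0.01]]
[[0.0, -0.0, 1.6], [4.19, -0.89, 0.01]]
[[0.0, -0.0, 1.6], [4.17, -1.01, 0.01]]
[[0.0, -0.0, 1.6], [4.14, -1.13, 0.0]]
-- [ 515.879 -165.118  247.529]
```

Call:
drive_tool(increments=[[[0,0,1.0],[3.5,-0.2,0],0.3],[[0,0,2.0],[5.0,-0.3,0],0.3],[[0,0,2.0],[5.2,-0.5,0],0.3],[[0,0,2.0],[5.2,-0.7,0],0.3],[[0,0,2.0],[5.2,-0.9,0],0.3],[[0,0,2.0],[5.0,-1.1,0],0.3],[[0,0,1.0],[3.2,-0.8,0],0.3],[[0,0,0],[1.0,0,0],0.3]])

```text
time_s: 9.25
position: [509.6, -169.4, 250.1]
tool_rot: [-3.133, -0.001, -1.794]
wrist_force: [0.8, -0.2, -0.9]
gripper_width: 38.5
```

Run:
```python
from h import *
s=bot.sense(); print(s["position"],s["tool_rot"],s["wrist_force"],s["gripper_width"],s["qvel"])
goto((515.8,-165.1,247.5),np.radians(-102.6))
cv2.imwrite("pics/w3.png",bot.get_image("wrist"))
```

```text
[ 509.625 -169.37   250.092] [-3.133 -0.001 -1.794] [ 0.836 -0.217 -0.909] 38.54504291051803 [-0.146  0.012 -0.008  0.022  0.012 -0.155]
pos [ 509.625 -169.37   250.092] shift cm [-0.554 -0.505  0.263] turn deg [-0.472 -0.074 -0.197]
```

View pics/w3.png

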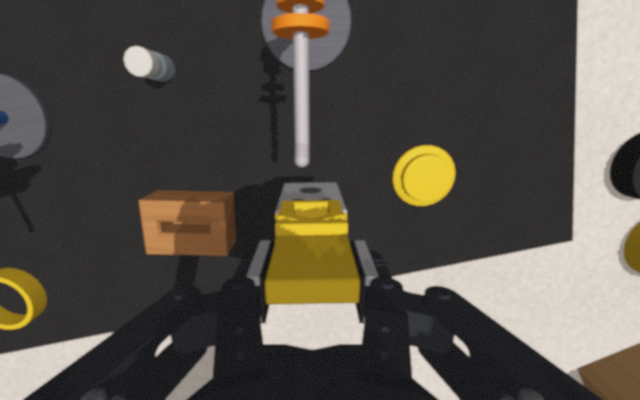

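Call:
drive_tool(increments=[[[-0.4,0,0],[-0.3,-0.2,0.15],0.3],[[0,0,0],[-0.2,-0.2,0],0.3],[[0,0,0],[0,0,0],0.3],[[0,0,0],[0,-0.8,0],0.3],[[0,0,0],[0,-0.5,0],0.3],[[0,0,0],[0,0,0],0.3],[[0,0,0],[0,0,0],0.3],[[0,0,0],[0,0,0],0.3]])

```text
time_s: 10.3
position: [528.7, -163.9, 248.1]
tool_rot: [3.141, -0.0, -1.788]
wrist_force: [0.9, -0.3, -1.3]
gripper_width: 38.7
```

```bash
cat >> h.py <<'E'
def rod(s=None):
    s=s or bot.sense(); p=np.array([672,-200]);u=np.array([.976,-.218]); d=s["position"][:2]-p
    print("t",s["time_s"],"out",-d@u,"lat(+left)",d@np.array([.218,.976]),"z",s["position"][2],"rot",s["tool_rot"],"yawerr deg",np.degrees(s["tool_rot"][2])+102.6,"axial F",s["wrist_force"][:2]@u,"F",s["wrist_force"],"tq",s["ft_torque"],"w",s["gripper_width"],"qv",np.abs(s["qvel"]).max())
E
python3 - <<'E'
from h import *
rod()
cv2.imwrite("pics/w4.png",bot.get_image("wrist")[0:330,150:470])
E
```

```text
t 10.3 out 147.71290296360985 lat(+left) 3.9714333468513274 z 248.1078302056651 rot [ 3.141 -0.    -1.788] yawerr deg 0.14307899092088405 axial F 0.9357534313424279 F [ 0.901 -0.26  -1.327] tq [-0.052  0.033  0.023] w 38.68241877074713 qv 0.0023413765673141853
```

View pics/w4.png

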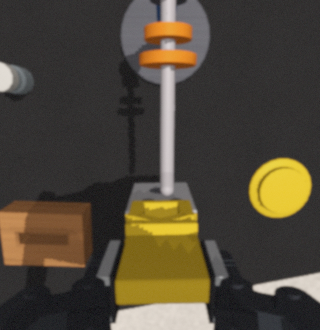

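Call:
drive_tool(increments=[[[0,0,0],[0.35,0,0],0.3],[[0,0,0],[0,0,0],0.3],[[0,0,0],[0,-0.8,0],0.3],[[0,0,0],[0,-0.8,0],0.3],[[0,0,0],[0,-0.8,0],0.3],[[0,0,0],[0,-0.8,0],0.3],[[0,0,0],[0,-0.8,0],0.3],[[0,0,0],[0,-0.5,0],0.3]])

```text
time_s: 11.35
position: [575.1, -178.3, 248.0]
tool_rot: [-3.141, -0.0, -1.789]
wrist_force: [1.2, 0.5, -1.4]
gripper_width: 38.7
```

Run:
```python
from h import *
rod()
cv2.imwrite("pics/w5.png",bot.get_image("wrist")[0:330,150:470])
```

```text
t 11.35 out 99.2885183216661 lat(+left) 0.04998311717927706 z 248.0376767006827 rot [-3.141 -0.    -1.789] yawerr deg 0.11262976697813087 axial F 1.0326930635612992 F [ 1.161  0.462 -1.361] tq [ 0.045  0.032 -0.017] w 38.729162076182305 qv 0.10192826392285739
```

View pics/w5.png

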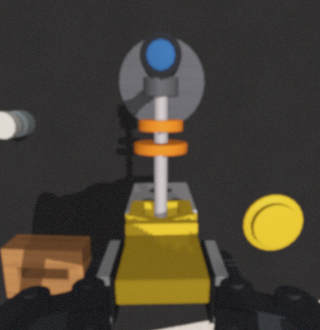

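Call:
drive_tool(increments=[[[0,0,0],[0,-0.5,0],0.3],[[0,0,0],[0,-0.6,0.3],0.3],[[0,0,0],[0,-0.5,0.3],0.3],[[0,0,0],[0,-0.2,0.3],0.3],[[0,0,0],[0,0,0.3],0.3],[[0,0,0],[0,0,0],0.3],[[0,0,0],[0,0,0],0.3],[[0,0,0],[0,0,0],0.3]])

```text
time_s: 12.4
position: [593.7, -182.3, 234.7]
tool_rot: [3.141, -0.0, -1.789]
wrist_force: [-0.2, 0.0, -2.3]
gripper_width: 38.9
```

Run:
```python
from h import *
rod()
cv2.imwrite("pics/w6.png",cv2.resize(bot.get_image("wrist")[100:250,230:400],None,fx=3,fy=3))
rod()
```

```text
t 12.4 out 80.2948855534035 lat(+left) 0.16456945895669506 z 234.6635340929586 rot [ 3.141 -0.    -1.789] yawerr deg 0.1126936313120126 axial F -0.23013560509409492 F [-0.236  0.    -2.252] tq [-0.003 -0.025  0.061] w 38.94778482771479 qv 0.001995199808714436
t 12.45 out 80.26390859477357 lat(+left) 0.12815611028377916 z 234.74341291577895 rot [ 3.141 -0.    -1.789] yawerr deg 0.11126046239773757 axial F 1.051894916484715 F [ 1.063 -0.065 -2.684] tq [-0.025 -0.    -0.04 ] w 38.154082442112426 qv 0.0015792556675029328
```

View pics/w6.png

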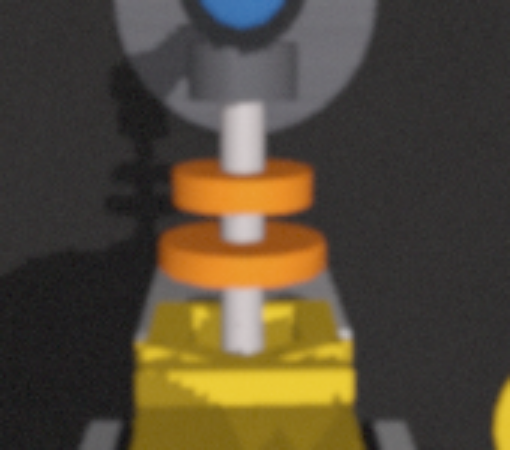

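Run:
```python
from h import *
m=bot.camera_model("wrist"); T=toolT()@m["T_tool_cam"]
p=np.array([672,-200]);u=np.array([.976,-.218])
for r,z in [(303,215.5),(285,216),(285,214),(220,216),(355,204),(365,214)]:
    q=bp(m,[[230+243/3,100+r/3]],z,T)[0]; print(r,z,"out",-(q[:2]-p)@u)
```

```text
303 215.5 out 54.66945553364702
285 216 out 51.173001164384885
285 214 out 51.760167628724
220 216 out 39.44633428328056
355 204 out 68.94704250646687
365 214 out 67.11547014192647
```

Call:
drive_tool(increments=[[[0,0,0],[0,-0.4,0],0.3],[[0,0,0],[0,-0.4,0],0.3],[[0,0,0],[0,-0.3,0],0.3],[[0,0,0],[0,-0.1,0],0.3],[[0,0,0],[0,0,0],0.3],[[0,0,0],[0,0,0],0.3],[[0,0,0],[0,0,0],0.3],[[0,0,0],[0,0,0],0.3]])

```text
time_s: 13.45
position: [606.4, -185.2, 235.0]
tool_rot: [3.142, -0.0, -1.789]
wrist_force: [-0.6, -0.9, -1.8]
gripper_width: 38.4
```

Run:
```python
from h import *
rod()
cv2.imwrite("pics/w7.png",cv2.resize(bot.get_image("wrist")[100:250,230:400],None,fx=3,fy=3))
rod()
```

```text
t 13.45 out 67.24414911575617 lat(+left) 0.14258883984594206 z 235.00329280375905 rot [ 3.142 -0.    -1.789] yawerr deg 0.11368422015988244 axial F -0.38120169247463354 F [-0.593 -0.905 -1.777] tq [-0.01   0.03   0.011] w 38.37842981110068 qv 0.00129287281092413
t 13.5 out 67.22802077764707 lat(+left) 0.1258419203845076 z 235.0308473853726 rot [-3.142 -0.    -1.789] yawerr deg 0.11087309623255237 axial F 0.346356473363558 F [ 0.303 -0.233 -1.462] tq [0.03  0.037 0.035] w 38.29532332369212 qv 0.001772714426282941
```

View pics/w7.png

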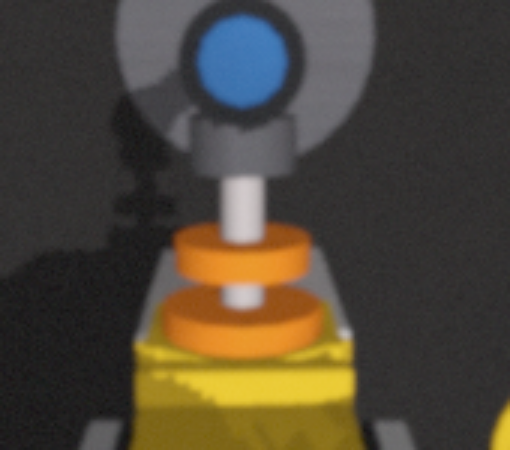

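Call:
drive_tool(increments=[[[0,0,0],[0,-0.15,0],0.3],[[0,0,0],[0,-0.1,0],0.3],[[0,0,0],[0,-0.1,0],0.3],[[0,0,0],[0,0,0],0.3],[[0,0,0],[0,0,0],0.3],[[0,0,0],[0,0,0],0.3],[[0,0,0],[0,0,0],0.3],[[0,0,0],[0,0,0],0.3]])

```text
time_s: 14.5
position: [609.2, -185.8, 234.9]
tool_rot: [3.139, -0.0, -1.789]
wrist_force: [-1.1, -0.1, -1.0]
gripper_width: 38.3
```

Run:
```python
from h import *
rod()
```

```text
t 14.5 out 64.39094565480728 lat(+left) 0.12195543742191894 z 234.88140019591535 rot [ 3.139 -0.    -1.789] yawerr deg 0.10694980859088332 axial F -1.079330689233612 F [-1.122 -0.072 -1.019] tq [ 0.031  0.171 -0.01 ] w 38.32649331732306 qv 0.0023599611257476
```

Call:
drive_tool(increments=[[[0,0,0],[0,-0.1,0],0.3],[[0,0,0],[0,0,0],0.3],[[0,0,0],[0,0,0],0.3],[[0,0,0],[0,0,0],0.3],[[0,0,0],[0,0,0],0.3],[[0,0,0],[0,0,0],0.3],[[0,0,0],[0,0,0],0.3],[[0,0,0],[0,0,0],0.3]])

```text
time_s: 15.5
position: [609.5, -185.9, 234.8]
tool_rot: [3.137, -0.0, -1.789]
wrist_force: [-1.3, 1.1, -1.1]
gripper_width: 38.8
```

Run:
```python
from h import *
rod()
```

```text
t 15.5 out 64.02497026238493 lat(+left) 0.10917925458788069 z 234.80744147249376 rot [ 3.137 -0.    -1.789] yawerr deg 0.1080725112819465 axial F -1.510811878283568 F [-1.309  1.072 -1.122] tq [ 0.007  0.382 -0.024] w 38.847921952786244 qv 0.0014526160705578446
```

Call:
drive_tool(increments=[[[0,0,0],[0,0,0],0.3],[[0,0,0],[0,0,0],0.3],[[0,0,0],[0,0,0],0.3],[[0,0,0],[0,0,0],0.3],[[0,0,0],[0,0,0],0.3],[[0,0,0],[0,-0.05,0],0.3],[[0,0,0],[0,-0.05,0],0.3],[[0,0,0],[0,-0.05,0],0.3]])

```text
time_s: 16.5
position: [610.2, -186.1, 234.7]
tool_rot: [3.135, -0.0, -1.789]
wrist_force: [-3.3, 0.5, 1.0]
gripper_width: 38.4
```

Run:
```python
from h import *
rod()
```

```text
t 16.5 out 63.33453254272935 lat(+left) 0.09303623006940853 z 234.7175280137876 rot [ 3.135 -0.    -1.789] yawerr deg 0.10502430016408937 axial F -3.2820093669219093 F [-3.252  0.497  0.952] tq [ 0.138  0.541 -0.056] w 38.44416934479317 qv 0.01135354213746876
```

Call:
drive_tool(increments=[[[0,0,0],[0,-0.05,0],0.3],[[0,0,0],[0,-0.05,0],0.3],[[0,0,0],[0,-0.05,0],0.3],[[0,0,0],[0,-0.05,0],0.3],[[0,0,0],[0,-0.05,0],0.3],[[0,0,0],[0,-0.03,0],0.3],[[0,0,0],[0,-0.03,0],0.3],[[0,0,0],[0,-0.03,0],0.3]])

```text
time_s: 17.5
position: [611.0, -186.4, 234.1]
tool_rot: [3.127, -0.0, -1.789]
wrist_force: [-5.5, 1.6, 0.9]
gripper_width: 38.3
```

Run:
```python
from h import *
rod()
cv2.imwrite("pics/w8.png",cv2.resize(bot.get_image("wrist")[100:250,230:400],None,fx=3,fy=3))
rod()
```

```text
t 17.5 out 62.526635782098886 lat(+left) 0.011322722002967467 z 234.12466151919975 rot [ 3.127 -0.    -1.789] yawerr deg 0.10602589017422304 axial F -5.721752143168644 F [-5.506  1.597  0.863] tq [ 0.113  0.882 -0.042] w 38.3301847912204 qv 0.006291311323587593
t 17.55 out 62.51960372852552 lat(+left) 0.00521364151285475 z 234.09264223826162 rot [ 3.127 -0.    -1.789] yawerr deg 0.10484223856406061 axial F -5.552735385022191 F [-5.629  0.27   0.989] tq [ 0.191  0.926 -0.037] w 38.18744244023338 qv 0.0024869706704847795
```

View pics/w8.png

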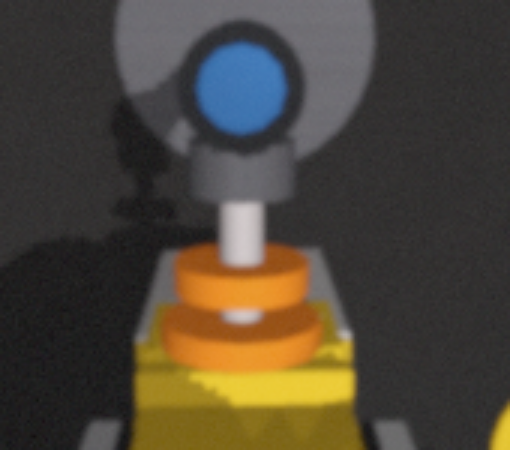

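Call:
drive_tool(increments=[[[0.4,0,0],[0,0,0.1],0.3],[[0,0,0],[0,0,0.05],0.3],[[0,0,0],[0,0,0],0.8],[[0,0,0],[0,0,0],0.8],[[0,0,0],[0,0,0],0.8],[[0,0,0],[0,0,0],0.8],[[0,0,0],[0,0,-0.5],1],[[0,0,0],[0,0,-1.5],1]])

```text
time_s: 18.55
position: [614.9, -187.2, 255.0]
tool_rot: [-3.138, -0.0, -1.789]
wrist_force: [-0.5, -0.4, -0.0]
gripper_width: 85.5
```

Run:
```python
from h import *
rod()
plan([((595,-180,300),-99,3),((597.8,176.8,300),-90.6,8)])
```

```text
t 18.55 out 58.55674834563023 lat(+left) 0.050218233967328274 z 254.9681830947369 rot [-3.138 -0.    -1.789] yawerr deg 0.1069201173041705 axial F -0.43669836997919315 F [-0.544 -0.432 -0.049] tq [0.034 0.066 0.001] w 85.45111752815086 qv 0.21517370137446196
[[-0.1, -0.0, -1.2], [-0.09, 0.69, -1.5]]
[[-0.1, -0.0, -1.2], [-0.11, 0.7, -1.5]]
[[-0.1, -0.0, -1.2], [-0.11, 0.69, -1.51]]
-- [ 595.009 -180.047  300.035]
[[0.0, -0.0, -1.0], [-4.41, 0.66, 0.0]]
[[0.0, -0.0, -1.0], [-4.42, 0.58, 0.0]]
[[0.0, -0.0, -1.0], [-4.43, 0.5, 0.0]]
[[0.0, -0.0, -1.0], [-4.44, 0.42, 0.0]]
[[0.0, -0.0, -1.0], [-4.45, 0.34, 0.0]]
[[0.0, -0.0, -1.0], [-4.45, 0.27, 0.0]]
[[0.0, -0.0, -1.0], [-4.46, 0.19, 0.0]]
[[0.0, -0.0, -1.0], [-4.46, 0.11, 0.0]]
-- [597.828 176.757 300.04 ]
```

Call:
drive_tool(increments=[[[0,0,0],[0,0.3,-2.2],1],[[0,0,-1.2],[0,0.6,-1.8],1],[[0,0,-1.8],[-5.6,0.8,-0.5],1],[[0,0,-1.8],[-5.9,0.7,0],1],[[0,0,-1.8],[-5.9,0.6,0],1],[[0,0,-1.8],[-5.9,0.5,0],1],[[0,0,-1.8],[-5.9,0.4,0],1],[[0,0,-1.0],[-4.5,0.3,0],1]])

```text
time_s: 19.55
position: [615.5, 157.9, 313.5]
tool_rot: [-3.121, -0.004, -1.591]
wrist_force: [-0.3, 0.6, 0.9]
gripper_width: 85.3
```

Run:
```python
from h import *
goto((597.8,176.8,300),np.radians(-90.6)); print(bot.sense()['tool_rot'],bot.sense()['qvel'])
```

```text
pos [615.546 157.921 313.494] shift cm [-1.858  1.839  1.304] turn deg [-1.18  -0.233 -0.536]
[-3.121 -0.004 -1.591] [ 0.589  0.139 -0.178 -0.022  0.024  0.447]
```

Call:
drive_tool(increments=[[[-0.6,0,0],[-0.6,0.8,0.4],1],[[-0.5,0,0],[0,0.8,0.4],1],[[0,0,0],[0,0.2,0.4],1],[[0,0,0],[0,0,0.5],1],[[0,0,0],[0,0,0.5],1],[[0,0,0],[0,0,0.5],1],[[0,0,0],[0,0,0],1],[[0,0,0],[0,0,0],1]])

```text
time_s: 20.55
position: [597.0, 162.2, 286.3]
tool_rot: [-3.14, -0.005, -1.591]
wrist_force: [0.1, -0.9, 0.1]
gripper_width: 85.5
```

Run:
```python
from h import *
s=bot.sense(); goto((597.8,176.8,234),np.radians(-90.6),s); print(s['tool_rot'],s['qvel'])
im=bot.get_image("wrist"); cv2.imwrite("pics/w9.png",cv2.resize(im[60:330,180:450],None,fx=2.2,fy=2.2,interpolation=cv2.INTER_CUBIC)); np.save("w9T.npy",toolT(s))
```

```text
pos [596.972 162.165 286.266] shift cm [-1.492 -0.043  5.219] turn deg [-0.118 -0.299 -0.547]
[-3.14  -0.005 -1.591] [-0.001  0.004  0.004  0.001  0.002  0.   ]
```

View pics/w9.png

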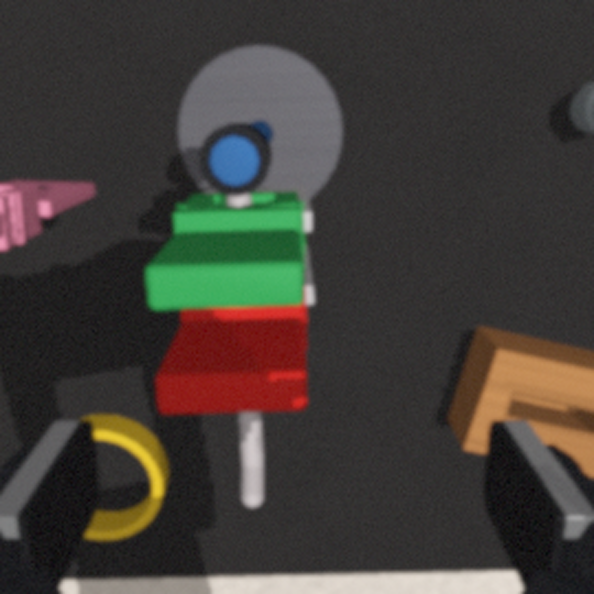

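Run:
```python
from h import *
m=bot.camera_model("wrist"); T=np.load("w9T.npy")@m["T_tool_cam"]
for p in ([[158,392],[307,389]],[[148,286],[304,284]]): print(bp(m,np.array(p)/2.2+[180,60],261,T).mean(0))
```

```text
[598.791 176.573 261.   ]
[627.502 176.888 261.   ]
```

Call:
drive_tool(increments=[[[0,0,0],[-0.7,0,0.3],1],[[0,-0.3,-0.5],[-0.7,0,0.7],1],[[0,0,0],[-0.1,0,0.9],1],[[0,0,0],[0,0,0.9],1],[[0,0,0],[0,0,0.9],1],[[0,0,0],[0,0,0.7],1],[[0,0,0],[0,0,0.4],1],[[0,0,0],[0,0,0],1]])

```text
time_s: 21.6
position: [596.8, 178.5, 233.8]
tool_rot: [-3.141, 0.0, -1.581]
wrist_force: [-0.4, -0.2, 0.4]
gripper_width: 85.4
```

Run:
```python
from h import *
s=bot.sense(); goto((597.8,176.8,233.5),np.radians(-90.6),s); print(s['tool_rot'],s['qvel'])
```

```text
pos [596.796 178.539 233.834] shift cm [ 0.173 -0.102  0.033] turn deg [-0.027  0.004  0.032]
[-3.141  0.    -1.581] [-0.001 -0.003 -0.005  0.    -0.001 -0.002]
```

Call:
drive_tool(increments=[[[0,0,0],[0.15,-0.1,0],1],[[0,0,0],[0,0,0],0.3],[[0,0,0],[0,0,0],0.3],[[0,0,0],[0,0,0],0.3],[[0,0,0],[0,0,0],0.3],[[0,0,0],[0,0,0],0.3],[[0,0,0],[0,0,0],0.3],[[0,0,0],[0,0,0],0.3]])

```text
time_s: 22.6
position: [599.0, 177.3, 235.8]
tool_rot: [-3.138, 0.001, -1.581]
wrist_force: [0.3, 0.2, -0.7]
gripper_width: 38.3
```

Run:
```python
from h import *
s=bot.sense(); print(s)
```

```text
{'time_s': 22.6, 'q': array([0.175, 0.217, 1.621, 0.001, 1.3  , 1.756]), 'qvel': array([ 0.   ,  0.   , -0.001, -0.   , -0.001,  0.001]), 'effort': array([ -0.08 , -39.562, -30.28 ,  -0.043,   0.014,   0.003]), 'position': array([598.965, 177.27 , 235.757]), 'tool_rot': array([-3.138,  0.001, -1.581]), 'wrist_force': array([ 0.273,  0.16 , -0.739]), 'ft_torque': array([-0.008, -0.008,  0.066]), 'gripper_width': 38.31959302058882}
```

Call:
drive_tool(increments=[[[0,0,0],[0,0,-0.4],0.3],[[0,0,0],[0,0,-0.4],0.3],[[0,0,0],[0,0,-0.3],0.3],[[0,0,0],[0,0,-0.2],0.3],[[0,0,0],[0,0,0],0.3],[[0,0,0],[0,0.6,0],0.3],[[0,0,0],[0,0.8,0],0.3],[[0,0,0],[0,0.6,0],0.3]])

```text
time_s: 23.6
position: [576.5, 177.1, 247.8]
tool_rot: [-3.142, 0.0, -1.581]
wrist_force: [-0.3, -0.5, -1.7]
gripper_width: 38.5
```

Run:
```python
from h import *
s=bot.sense(); print(s)
cv2.imwrite("pics/w10.png",bot.get_image("wrist")[60:330,150:470])
```

```text
{'time_s': 23.6, 'q': array([0.182, 0.164, 1.659, 0.   , 1.319, 1.762]), 'qvel': array([ 0.015, -0.102,  0.119, -0.001, -0.018,  0.015]), 'effort': array([ -0.092, -38.166, -31.694,   0.002,   0.015,  -0.01 ]), 'position': array([576.537, 177.083, 247.797]), 'tool_rot': array([-3.142,  0.   , -1.581]), 'wrist_force': array([-0.269, -0.515, -1.744]), 'ft_torque': array([-0.021,  0.02 , -0.033]), 'gripper_width': 38.54174476983164}
```

View pics/w10.png

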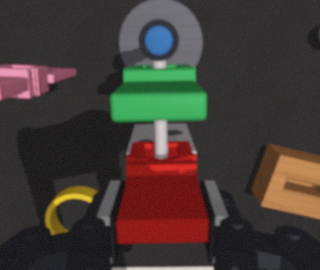

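Call:
drive_tool(increments=[[[0,0,0],[0,1.0,0],0.3],[[0,0,0],[0,1.2,0],0.3],[[0,0,0],[0,1.2,0],0.3],[[0,0,0],[0,1.2,0],0.3],[[0,0,0],[0,1.2,0],0.3],[[0,0,0],[0,1.0,0],0.3],[[0,0,0],[0,0.6,0],0.3],[[0,0,0],[0,0,0],0.3]])

```text
time_s: 24.65
position: [495.7, 178.1, 248.2]
tool_rot: [3.141, 0.0, -1.58]
wrist_force: [-0.6, 0.1, -2.4]
gripper_width: 38.4
```

Run:
```python
from h import *
s=bot.sense(); print(s["position"],s["tool_rot"],s["wrist_force"],s["gripper_width"],s["qvel"])
p=np.array([672,-200]);u=np.array([.976,-.218])
t=p-u*160; print(t)
plan([((t[0],t[1],248),-102.7,8)])
```

```text
[495.655 178.062 248.173] [ 3.141  0.    -1.58 ] [-0.566  0.085 -2.407] 38.38403167578893 [-0.001 -0.001 -0.001 -0.001 -0.007  0.001]
[ 515.84 -165.12]
[[0.0, 0.0, 1.5], [4.29, -0.29, 0.0]]
[[0.0, 0.0, 1.5], [4.28, -0.41, 0.0]]
[[0.0, 0.0, 1.5], [4.27, -0.52, 0.0]]
[[0.0, 0.0, 1.5], [4.25, -0.63, 0.0]]
[[0.0, 0.0, 1.5], [4.23, -0.74, 0.0]]
[[0.0, 0.0, 1.5], [4.21, -0.85, 0.0]]
[[0.0, 0.0, 1.5], [4.19, -0.96, 0.0]]
[[0.0, 0.0, 1.5], [4.16, -1.06, 0.0]]
-- [ 515.819 -165.127  248.032]
```

Same carry as before, slightly shorter at the end.

Call:
drive_tool(increments=[[[0,0,1.0],[3.5,-0.2,0],0.3],[[0,0,2.0],[5.0,-0.3,0],0.3],[[0,0,2.0],[5.2,-0.5,0],0.3],[[0,0,2.0],[5.2,-0.7,0],0.3],[[0,0,2.0],[5.2,-0.9,0],0.3],[[0,0,2.0],[5.0,-1.1,0],0.3],[[0,0,1.0],[2.8,-0.9,0],0.3],[[0,0,0],[0.5,-0.2,0],0.3]])

```text
time_s: 25.65
position: [515.6, -160.9, 249.9]
tool_rot: [-3.133, 0.001, -1.795]
wrist_force: [-0.0, -0.5, -2.2]
gripper_width: 38.3
```

Run:
```python
from h import *
rod()
goto((515.8,-165.1,248),np.radians(-102.6))
```

```text
t 25.65 out 161.17952008091214 lat(+left) 4.044207521470312 z 249.90278110920505 rot [-3.133  0.001 -1.795] yawerr deg -0.23046699135238669 axial F 0.07043924613269245 F [-0.039 -0.496 -2.218] tq [0.032 0.026 0.009] w 38.262587382116486 qv 0.07100469326476697
pos [ 515.586 -160.92   249.903] shift cm [ 0.403 -0.112  0.191] turn deg [-0.483  0.05  -0.231]
```

Call:
drive_tool(increments=[[[-0.4,0,0],[0.2,-0.3,0.1],0.3],[[0,0,0],[0,-0.6,0],0.3],[[0,0,0],[0,-0.3,0],0.3],[[0,0,0],[0,0,0],0.3],[[0,0,0],[0,0,0],0.3],[[0,0,0],[0,0,0],0.3],[[0,0,0],[0,0,0],0.3],[[0,0,0],[0,0,0],0.3]])

```text
time_s: 26.65
position: [528.0, -161.8, 248.6]
tool_rot: [-3.142, 0.003, -1.79]
wrist_force: [-0.1, 0.8, -1.4]
gripper_width: 38.0
```

Run:
```python
from h import *
rod()
cv2.imwrite("pics/w11.png",bot.get_image("wrist")[0:330,150:470])
```

```text
t 26.65 out 148.88675228533327 lat(+left) 5.932019512828507 z 248.60436821019584 rot [-3.142  0.003 -1.79 ] yawerr deg 0.04713971987344223 axial F -0.2500811005021357 F [-0.071  0.83  -1.408] tq [-0.01   0.031 -0.033] w 38.03876101169912 qv 0.0018441558335866208
```

View pics/w11.png

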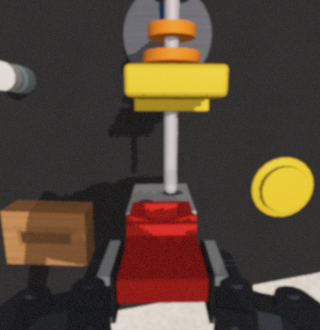

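Call:
drive_tool(increments=[[[0,0,0],[0.3,0,0],0.3],[[0,0,0],[0.2,0,0],0.3],[[0,0,0],[0,0,0],0.3],[[0,0,0],[0,-0.9,0],0.3],[[0,0,0],[0,-1.0,0],0.3],[[0,0,0],[0,-1.0,0],0.3],[[0,0,0],[0,-1.0,0],0.3],[[0,0,0],[0,-0.6,0],0.3]])

```text
time_s: 27.7
position: [574.3, -177.8, 248.6]
tool_rot: [-3.141, 0.003, -1.79]
wrist_force: [0.7, -0.1, -1.2]
gripper_width: 38.5
```

Run:
```python
from h import *
rod()
cv2.imwrite("pics/w12.png",bot.get_image("wrist")[0:330,150:470])
rod()
```

```text
t 27.7 out 100.23370556677261 lat(+left) 0.3238536244494945 z 248.56055896849884 rot [-3.141  0.003 -1.79 ] yawerr deg 0.021838623799311563 axial F 0.6714554605474354 F [ 0.658 -0.134 -1.237] tq [ 0.024  0.066 -0.001] w 38.50808263445457 qv 0.12314238122337974
t 27.75 out 99.66946804667117 lat(+left) 0.2747758897670849 z 248.55894178272197 rot [-3.14   0.003 -1.79 ] yawerr deg 0.018482881732182932 axial F 1.2201814883752644 F [ 1.013 -1.062 -1.382] tq [-0.018 -0.104 -0.054] w 38.27758218249179 qv 0.022273955402482056
```

View pics/w12.png

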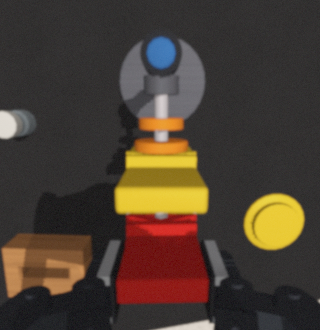

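Call:
drive_tool(increments=[[[0,0,0],[0,-0.2,0.2],0.3],[[0,0,0],[0,-0.2,0.3],0.3],[[0,0,0],[0,0,0.3],0.3],[[0,0,0],[0,0,0.3],0.3],[[0,0,0],[0,0,0.1],0.3],[[0,0,0],[0,0,0],0.3],[[0,0,0],[0,0,0],0.3],[[0,0,0],[0,0,0],0.3]])

```text
time_s: 28.75
position: [578.4, -178.6, 235.9]
tool_rot: [-3.141, 0.003, -1.79]
wrist_force: [-0.1, -0.1, -1.3]
gripper_width: 38.4
```

Run:
```python
from h import *
rod()
cv2.imwrite("pics/w13.png",cv2.resize(bot.get_image("wrist")[100:320,230:400],None,fx=2.7,fy=2.7))
rod()
```

```text
t 28.75 out 96.06141007738417 lat(+left) 0.5043198652385392 z 235.88404406543745 rot [-3.141  0.003 -1.79 ] yawerr deg 0.017802576397428993 axial F -0.056820777926976034 F [-0.088 -0.136 -1.259] tq [ 0.087 -0.    -0.   ] w 38.41377045650496 qv 0.0008094104607186824
t 28.8 out 96.06730737725049 lat(+left) 0.4945240740037278 z 235.88915863805553 rot [-3.141  0.003 -1.79 ] yawerr deg 0.01730929886385013 axial F -0.2574708927033784 F [-0.217  0.208 -1.08 ] tq [ 0.043 -0.01   0.053] w 38.17347583036762 qv 0.0024528632290589285
```

View pics/w13.png

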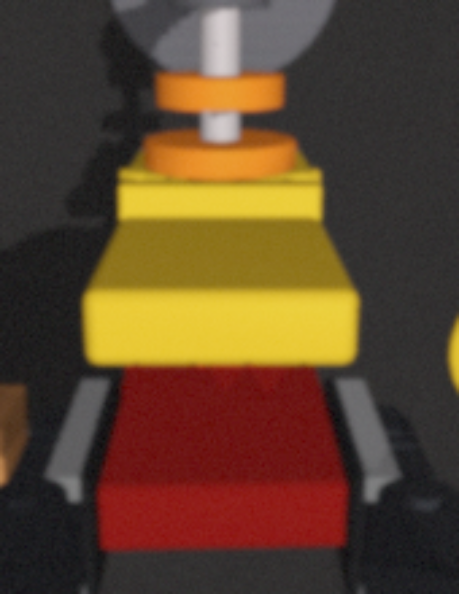

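Call:
drive_tool(increments=[[[0,0,0],[0,-0.2,0],0.3],[[0,0,0],[0,-0.2,0],0.3],[[0,0,0],[0,-0.15,0],0.3],[[0,0,0],[0,-0.05,0],0.3],[[0,0,0],[0,-0.05,0],0.3],[[0,0,0],[0,-0.05,0],0.3],[[0,0,0],[0,0,0],0.3],[[0,0,0],[0,0,0],0.3]])

```text
time_s: 29.8
position: [585.6, -180.2, 235.9]
tool_rot: [-3.141, 0.003, -1.79]
wrist_force: [-0.1, -0.4, -1.6]
gripper_width: 38.7
```

Run:
```python
from h import *
rod()
```

```text
t 29.8 out 88.6122981534518 lat(+left) 0.47356462336317406 z 235.87162377580498 rot [-3.141  0.003 -1.79 ] yawerr deg 0.016872769822185774 axial F -0.02500150860922093 F [-0.114 -0.395 -1.647] tq [ 0.059 -0.03  -0.004] w 38.659403365178306 qv 0.0018696846371784879
```

Call:
drive_tool(increments=[[[0,0,0],[0,-0.1,0],0.3],[[0,0,0],[0,-0.05,0],0.3],[[0,0,0],[0,-0.05,0],0.3],[[0,0,0],[0,-0.05,0],0.3],[[0,0,0],[0,-0.05,0],0.3],[[0,0,0],[0,-0.05,0],0.3],[[0,0,0],[0,-0.03,0],0.3],[[0,0,0],[0,-0.03,0],0.3]])

```text
time_s: 30.8
position: [587.6, -180.7, 235.8]
tool_rot: [3.136, 0.003, -1.79]
wrist_force: [-2.6, 0.9, 0.9]
gripper_width: 38.5
```

Run:
```python
from h import *
rod()
```

```text
t 30.8 out 86.55396879892382 lat(+left) 0.44778042350503 z 235.82479509799373 rot [ 3.136  0.003 -1.79 ] yawerr deg 0.014290995280759944 axial F -2.749732702474477 F [-2.609  0.933  0.879] tq [0.084 0.563 0.02 ] w 38.50444360498642 qv 0.0061642903508776934
```

Call:
drive_tool(increments=[[[0,0,0],[0,-0.06,0],0.3],[[0,0,0],[0,-0.06,0],0.3],[[0,0,0],[0,-0.06,0],0.3],[[0,0,0],[0,-0.06,0],0.3],[[0,0,0],[0,-0.06,0],0.3],[[0,0,0],[0,-0.05,0],0.3],[[0,0,0],[0,-0.04,0],0.3],[[0,0,0],[0,-0.04,0],0.3]])

```text
time_s: 31.8
position: [588.5, -180.9, 235.9]
tool_rot: [3.126, 0.003, -1.79]
wrist_force: [-4.4, 0.3, 2.5]
gripper_width: 38.5
```

Run:
```python
from h import *
rod()
cv2.imwrite("pics/w14.png",cv2.resize(bot.get_image("wrist")[100:320,230:400],None,fx=2.7,fy=2.7))
rod()
```

```text
t 31.8 out 85.63749497867373 lat(+left) 0.4450864502945393 z 235.8900857553233 rot [ 3.126  0.003 -1.79 ] yawerr deg 0.01511707680926122 axial F -4.3940656522614745 F [-4.428  0.331  2.525] tq [ 0.2    0.886 -0.069] w 38.45011984988483 qv 0.010352655245976882
t 31.85 out 85.6167740895278 lat(+left) 0.4494874502973829 z 235.88376450620723 rot [ 3.126  0.003 -1.79 ] yawerr deg 0.016520296688497638 axial F -5.331097847122718 F [-5.175  1.287  1.279] tq [ 0.25   0.917 -0.097] w 38.53162298911197 qv 0.0023004072411808713
```

View pics/w14.png

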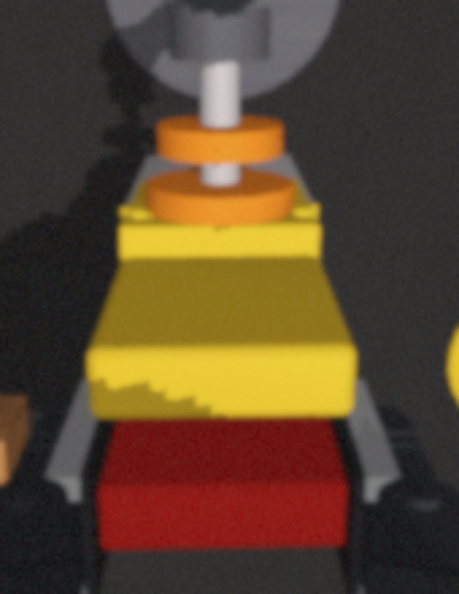

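Call:
drive_tool(increments=[[[0,0,0],[0,-0.06,0],0.3],[[0,0,0],[0,-0.06,0],0.3],[[0,0,0],[0,-0.06,0],0.3],[[0,0,0],[0,-0.05,0],0.3],[[0,0,0],[0,-0.05,0],0.3],[[0,0,0],[0,-0.04,0],0.3],[[0,0,0],[0,-0.04,0],0.3],[[0,0,0],[0,-0.04,0],0.3]])

```text
time_s: 32.85
position: [588.9, -181.0, 236.0]
tool_rot: [3.115, 0.003, -1.79]
wrist_force: [-5.0, 0.5, 1.0]
gripper_width: 38.6
```

Run:
```python
from h import *
rod()
```

```text
t 32.85 out 85.30406781445716 lat(+left) 0.4616279685075675 z 235.9958805449981 rot [ 3.115  0.003 -1.79 ] yawerr deg 0.019067342727524306 axial F -5.003676873257798 F [-5.017  0.492  0.961] tq [ 0.254  0.903 -0.03 ] w 38.60310719877305 qv 0.010754830172361729
```

Call:
drive_tool(increments=[[[0.5,0,0],[0,0,0.1],0.3],[[0,0,0],[0,0,0.05],0.3],[[0,0,0],[0,0,0],0.8],[[0,0,0],[0,0,0],0.8],[[0,0,0],[0,0,0],0.8],[[0,0,0],[0,0,0],0.8],[[0,0,0],[0,0,-0.5],1],[[0,0,0],[0,0,-1.5],1]])

```text
time_s: 33.85
position: [592.1, -181.8, 256.3]
tool_rot: [3.132, 0.003, -1.79]
wrist_force: [-0.9, 0.4, -0.1]
gripper_width: 85.6
```

Run:
```python
from h import *
rod()
cv2.imwrite("pics/w15.png",bot.get_image("wrist")[60:330,150:470])
```

```text
t 33.85 out 81.90684125924147 lat(+left) 0.3171062412044563 z 256.2662392387468 rot [ 3.132  0.003 -1.79 ] yawerr deg 0.024702396372006774 axial F -0.9484223587210022 F [-0.883  0.399 -0.094] tq [-0.06   0.032 -0.02 ] w 85.62147124059715 qv 0.2228292033236736
```

View pics/w15.png

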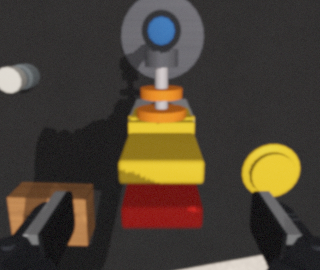

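Call:
drive_tool(increments=[[[0,0,0],[0,0.3,-2.2],1],[[0.5,0,-1.2],[0,0.3,-1.8],1],[[0,0,-1.8],[-5.6,0.8,-0.3],1],[[0,0,-1.8],[-5.9,0.6,0],1],[[0,0,-1.8],[-5.9,0.3,0],1],[[0,0,-1.8],[-5.9,0.1,0],1],[[0,0,-1.8],[-5.9,0,0],1],[[0,0,-1.0],[-5.0,0,0],1]])

```text
time_s: 34.9
position: [614.1, 165.4, 314.5]
tool_rot: [-3.118, -0.002, -1.593]
wrist_force: [-0.4, -0.7, -0.2]
gripper_width: 85.3
```

Run:
```python
from h import *
s=bot.sense(); goto((626.5,177,300),np.radians(-90.6),s); print(s['tool_rot'],s['qvel'])
```

```text
pos [614.078 165.376 314.542] shift cm [-1.192 -1.183  1.48 ] turn deg [-1.326 -0.103 -0.643]
[-3.118 -0.002 -1.593] [ 0.653  0.222 -0.27  -0.021  0.031  0.507]
```

Call:
drive_tool(increments=[[[-0.7,0,0],[-0.7,-0.5,0.4],1],[[-0.5,0,-0.5],[-0.5,-0.5,0.4],1],[[0,0,0],[-0.2,-0.2,0.3],1],[[0,0,0],[0,0,0.3],1],[[0,0,0],[0,0,0],1],[[0,0,0],[0,0,0],1],[[0,0,0],[0,0,0],1],[[0,0,0],[0,0,0],1]])

```text
time_s: 35.9
position: [627.3, 178.2, 301.8]
tool_rot: [-3.138, -0.002, -1.583]
wrist_force: [0.0, 0.0, -0.4]
gripper_width: 85.3
```

Run:
```python
from h import *
s=bot.sense(); goto((626.5,177,234),np.radians(-90.6),s); print(s['tool_rot'],s['qvel'])
im=bot.get_image("wrist"); cv2.imwrite("pics/w16.png",cv2.resize(im[60:330,180:450],None,fx=2.2,fy=2.2,interpolation=cv2.INTER_CUBIC)); np.save("w16T.npy",toolT(s))
```

```text
pos [627.294 178.159 301.765] shift cm [0.1   0.1   6.776] turn deg [-0.183 -0.14  -0.085]
[-3.138 -0.002 -1.583] [-0.002 -0.002 -0.001  0.     0.    -0.001]
```

View pics/w16.png

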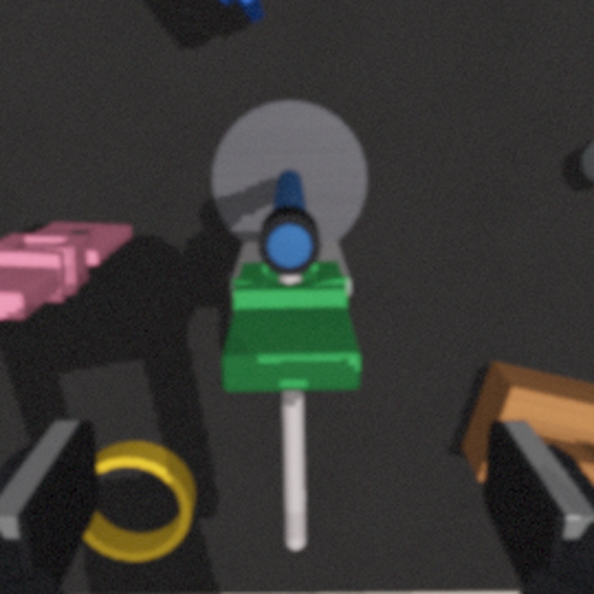

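Call:
drive_tool(increments=[[[0,0,0],[0.1,0.1,0.5],1],[[0,0,0],[0,0,1.1],1],[[0,0,0],[0,0,1.2],1],[[0,0,0],[0,0,1.2],1],[[0,0,0],[0,0,1.2],1],[[0,0,0],[0,0,1.0],1],[[0,0,0],[0,0,0.4],1],[[0,0,0],[0,0,0],1]])

```text
time_s: 36.95
position: [625.3, 177.0, 229.1]
tool_rot: [3.141, -0.003, -1.582]
wrist_force: [-0.1, 0.0, -0.1]
gripper_width: 85.3
```

Run:
```python
from h import *
m=bot.camera_model("wrist"); T=np.load("w16T.npy")@m["T_tool_cam"]
print(bp(m,np.array([[223,372],[360,372]])/2.2+[180,60],261,T).mean(0))
s=bot.sense(); goto((626.5,177,234),np.radians(-90.6),s); print(s['tool_rot'],s['qvel'])
```

```text
[627.583 177.114 261.   ]
pos [625.27  177.044 229.058] shift cm [ 0.004 -0.123 -0.494] turn deg [ 0.007 -0.176 -0.058]
[ 3.141 -0.003 -1.582] [ 0.001 -0.001 -0.005 -0.001 -0.001 -0.   ]
```

Call:
drive_tool(increments=[[[0,0,0],[0,-0.15,-0.4],1],[[0,0,0],[0,0,0],1],[[0,0,0],[0,0,0],0.3],[[0,0,0],[0,0,0],0.3],[[0,0,0],[0,0,0],0.3],[[0,0,0],[0,0,0],0.3],[[0,0,0],[0,0,0],0.3],[[0,0,0],[0,0,0],0.3]])

```text
time_s: 37.95
position: [628.5, 177.6, 236.3]
tool_rot: [-3.137, -0.002, -1.582]
wrist_force: [-0.4, 0.5, 0.9]
gripper_width: 38.6
```

Run:
```python
from h import *
s=bot.sense(); print(s["position"],s["tool_rot"],s["wrist_force"],s["ft_torque"],s["gripper_width"])
```

```text
[628.492 177.634 236.287] [-3.137 -0.002 -1.582] [-0.427  0.469  0.91 ] [ 0.008 -0.041 -0.011] 38.5925237969818
```

Call:
drive_tool(increments=[[[0,0,0],[0,0,-0.4],0.3],[[0,0,0],[0,0,-0.4],0.3],[[0,0,0],[0,0,-0.3],0.3],[[0,0,0],[0,0,-0.2],0.3],[[0,0,0],[0,0,0],0.3],[[0,0,0],[0,0.6,0],0.3],[[0,0,0],[0,1.0,0],0.3],[[0,0,0],[0,1.0,0],0.3]])

```text
time_s: 38.95
position: [599.7, 177.5, 247.8]
tool_rot: [-3.141, -0.003, -1.582]
wrist_force: [0.6, -0.2, -1.8]
gripper_width: 38.4
```

Run:
```python
from h import *
s=bot.sense(); print(s["position"],s["tool_rot"],s["wrist_force"],s["gripper_width"])
cv2.imwrite("pics/w17.png",bot.get_image("wrist")[60:330,150:470])
```

```text
[599.671 177.456 247.814] [-3.141 -0.003 -1.582] [ 0.595 -0.171 -1.763] 38.40869116853044
```

View pics/w17.png

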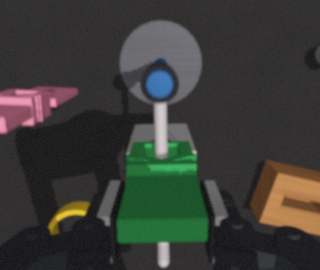

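Call:
drive_tool(increments=[[[0,0,0],[0,1.2,-0.1],0.3],[[0,0,0],[0,1.5,0],0.3],[[0,0,0],[0,1.5,0],0.3],[[0,0,0],[0,1.5,0],0.3],[[0,0,0],[0,1.5,0],0.3],[[0,0,0],[0,1.5,0],0.3],[[0,0,0],[0,1.2,0],0.3],[[0,0,0],[0,0.6,0],0.3]])

```text
time_s: 40.0
position: [485.0, 179.0, 249.4]
tool_rot: [3.141, -0.003, -1.581]
wrist_force: [0.8, -0.7, -1.6]
gripper_width: 38.7
```

Run:
```python
from h import *
s=bot.sense(); print(s["position"],s["tool_rot"],s["wrist_force"],s["gripper_width"])
plan([((479.5,-4.2,240),-104.3,6)])
```

```text
[484.976 178.982 249.422] [ 3.141 -0.003 -1.581] [ 0.833 -0.657 -1.555] 38.688664831158874
[[0.0, -0.0, 2.3], [3.05, 0.06, 0.16]]
[[0.0, -0.0, 2.3], [3.05, -0.06, 0.17]]
[[0.0, -0.0, 2.3], [3.05, -0.19, 0.16]]
[[0.0, -0.0, 2.3], [3.04, -0.31, 0.17]]
[[0.0, -0.0, 2.3], [3.02, -0.43, 0.16]]
[[0.0, -0.0, 2.3], [3.01, -0.55, 0.17]]
-- [479.462  -4.191 239.988]
```

Call:
drive_tool(increments=[[[0,0,1.5],[2.5,0.1,0],0.3],[[0,0,2.5],[3.5,0,0.1],0.3],[[0,0,2.5],[3.5,-0.2,0.1],0.3],[[0,0,2.5],[3.5,-0.3,0.1],0.3],[[0,0,2.5],[3.0,-0.4,0.1],0.3],[[0,0,2.0],[2.0,-0.3,0],0.3],[[0,0,0],[0.4,0,0],0.3],[[0,0,0],[0,0,0],0.3]])

```text
time_s: 41.0
position: [477.1, -10.1, 247.1]
tool_rot: [-3.136, -0.001, -1.823]
wrist_force: [-0.8, -0.4, -1.4]
gripper_width: 38.3
```

Run:
```python
from h import *
s=bot.sense(); goto((479.5,-4.2,240),np.radians(-104.3),s); print(s["tool_rot"],s["qvel"],s["wrist_force"],s["gripper_width"])
np.save("w18T.npy",toolT(s)); im=bot.get_image("wrist"); cv2.imwrite("pics/w18f.png",im);cv2.imwrite("pics/w18.png",im[60:330,150:470]);cv2.imwrite("pics/s18.png",bot.get_image("scene"))
```

```text
pos [477.107 -10.094 247.134] shift cm [-0.631 -0.081  0.713] turn deg [-0.322 -0.057 -0.144]
[-3.136 -0.001 -1.823] [ 0.001 -0.    -0.001  0.003 -0.002 -0.   ] [-0.845 -0.429 -1.352] 38.26149156542006
```

View pics/w18.png

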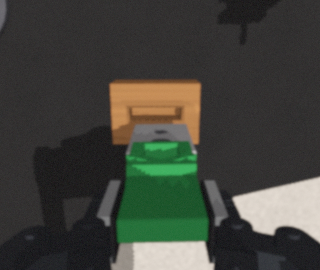

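View pics/s18.png

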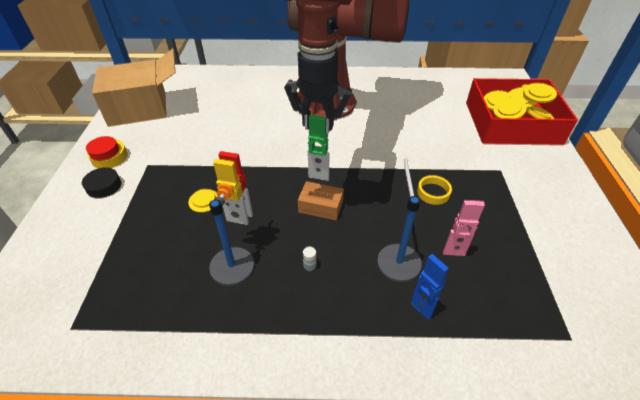

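Run:
```python
from h import *
im=cv2.imread("pics/w18f.png"); cv2.imwrite("pics/w18z.png",cv2.resize(im[130:260,250:370],None,fx=5,fy=4.6*5/4.6 if 0 else 4.5,interpolation=cv2.INTER_CUBIC))
```

```text
(no output)
```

View pics/w18z.png

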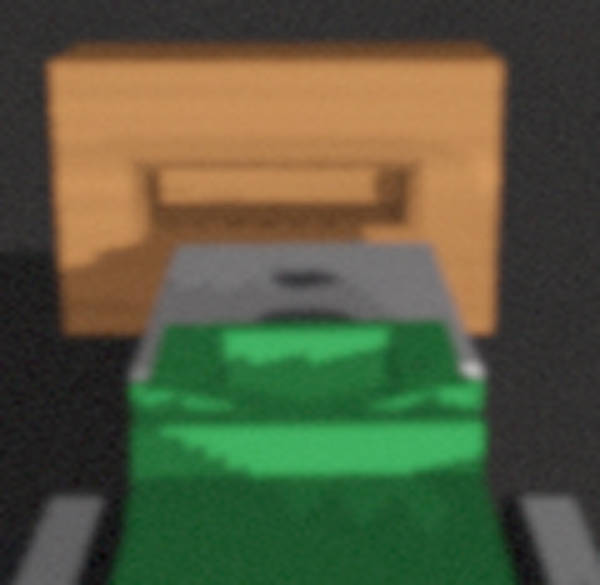

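Run:
```python
from h import *
m=bot.camera_model("wrist"); T0=np.load("w18T.npy");T=T0@m["T_tool_cam"]
f=lambda p,z: bp(m,np.array(p,float)/[5,4.5]+[250,130],z,T)
b=f([[48,62],[505,62],[497,335],[62,335]],45); print(b,b.mean(0)); e=b[0]-b[1]; print(np.linalg.norm(e),np.degrees(np.arctan2(e[1],e[0]))-90, np.linalg.norm(b[0]-b[3]))
sl=f([[135,160],[415,160],[155,198],[408,198]],45);print("slot mouth far L,R",sl)
for z in (90,95,100,105):
    q=f([[170,243],[437,243]],z); tl=(np.linalg.inv(T0)@np.c_[q,[1,1]].T)[:3].T
    print(z,q.mean(0),np.linalg.norm(q[0]-q[1]),"in tool",tl.mean(0))
tl=(np.linalg.inv(T0)@np.append(b.mean(0),1))[:3];print("block centre in tool",tl)
tl=(np.linalg.inv(T0)@np.c_[sl,np.ones(4)].T)[:3].T;print("slot in tool",tl)
```

```text
[[525.881  36.457  45.   ]
 [500.594 -61.645  45.   ]
 [432.027 -44.735  45.   ]
 [457.562  54.3    45.   ]] [479.016  -3.906  45.   ]
101.30919285847074 -14.454195750586692 70.61100497352038
slot mouth far L,R [[497.642  24.659  45.   ]
 [481.823 -36.706  45.   ]
 [487.154  22.985  45.   ]
 [472.742 -32.916  45.   ]]
90 [478.085  -9.848  90.   ] 53.31140643624525 in tool [ -0.637  -0.002 157.136]
95 [479.28  -10.177  95.   ] 52.39934712137347 in tool [ -0.611  -1.27  152.143]
100 [480.475 -10.507 100.   ] 51.48728780650169 in tool [ -0.585  -2.537 147.15 ]
105 [481.67  -10.836 105.   ] 50.575228491629936 in tool [ -0.559  -3.805 142.158]
block centre in tool [ -6.667   0.831 202.126]
slot in tool [[-38.975 -10.082 202.156]
 [ 24.396 -10.069 202.218]
 [-34.737  -0.343 202.106]
 [ 22.991  -0.33  202.162]]
```

Call:
drive_tool(increments=[[[-0.3,0,0],[-0.3,0,0],0.3],[[0,0,0],[-0.3,0,0.4],0.3],[[0,0,0],[0,0,0.8],0.3],[[0,0,0],[0,0,0.8],0.3],[[0,0,0],[0,0,0.8],0.3],[[0,0,0],[0,0,0.7],0.3],[[0,0,0],[0,0,0],0.3],[[0,0,0],[0,0,0],0.3]])

```text
time_s: 42.1
position: [478.2, -1.4, 208.5]
tool_rot: [3.139, -0.001, -1.819]
wrist_force: [0.0, -0.6, -1.6]
gripper_width: 38.3
```

Run:
```python
from h import *
s=bot.sense(); goto((479.2,-4.2,159),np.radians(-104.4),s); print(s["tool_rot"],s["wrist_force"],s["gripper_width"])
np.save("w19T.npy",toolT(s)); im=bot.get_image("wrist"); cv2.imwrite("pics/w19z.png",cv2.resize(im[130:260,240:380],None,fx=5,fy=4.5,interpolation=cv2.INTER_CUBIC))
```

```text
pos [478.153  -1.437 208.471] shift cm [ 0.238 -0.18   4.947] turn deg [ 0.129 -0.044  0.204]
[ 3.139 -0.001 -1.819] [ 0.046 -0.554 -1.622] 38.28901391260206
```

View pics/w19z.png

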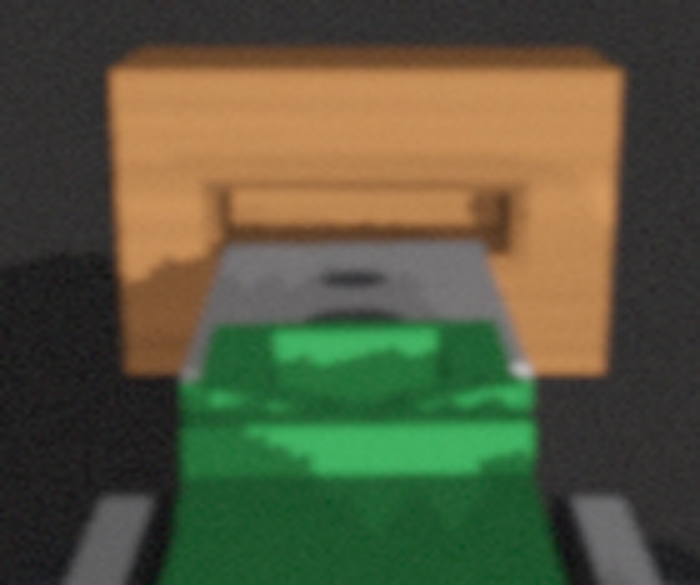

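Run:
```python
from h import *
m=bot.camera_model("wrist"); T0=np.load("w19T.npy");T=T0@m["T_tool_cam"]
f=lambda p,z: bp(m,np.array(p,float)/[5,4.5]+[240,130],z,T)
I=np.linalg.inv(T0); tl=lambda q:(I@np.c_[q,np.ones(len(q))].T)[:3].T
b=f([[110,68],[626,68],[608,376],[124,376]],45);print("block",b.mean(0),tl(b).mean(0)); e=tl(b)[1]-tl(b)[0];print(e)
sl=tl(f([[208,183],[522,183]],45));print("slot far mouth",sl, "centre y est",sl[:,1].mean()+10.5)
for z in (58,60,62): 
    q=tl(f([[220,241],[488,241]],z));print(z,q,q.mean(0)+[0,4,0])
```

```text
block [479.247  -3.979  45.   ] [  2.072  -2.052 163.469]
[101.301   0.016   0.077]
slot far mouth [[-29.94  -12.234 163.422]
 [ 33.268 -12.224 163.469]] centre y est -1.7287434299969107
58 [[-26.638  -2.145 150.447]
 [ 25.627  -2.136 150.486]] [ -0.505   1.86  150.467]
60 [[-26.445  -2.649 148.446]
 [ 25.453  -2.641 148.485]] [ -0.496   1.355 148.465]
62 [[-26.251  -3.154 146.445]
 [ 25.279  -3.145 146.484]] [ -0.486   0.85  146.464]
```

Call:
drive_tool(increments=[[[0,0,0],[0.25,-0.25,0],0.3],[[0,0,0],[0,0,0],0.3],[[0,0,0],[0,0,0.5],0.3],[[0,0,0],[0,0,0.4],0.3],[[0,0,0],[0,0,0],0.3],[[0,0,0],[0,0,0],0.3],[[0,0,0],[0,0,0],0.3],[[0,0,0],[0,0,0],0.3]])

```text
time_s: 43.15
position: [480.6, -4.8, 199.7]
tool_rot: [3.141, -0.001, -1.819]
wrist_force: [0.6, 0.1, -1.9]
gripper_width: 38.2
```

Run:
```python
from h import *
s=bot.sense(); goto((479.2,-4.2,159),np.radians(-104.4),s); print(s["tool_rot"],s["wrist_force"],s["gripper_width"])
np.save("w20T.npy",toolT(s)); im=bot.get_image("wrist"); cv2.imwrite("pics/w20z.png",cv2.resize(im[130:260,240:380],None,fx=5,fy=4.5,interpolation=cv2.INTER_CUBIC))
```

```text
pos [480.605  -4.83  199.685] shift cm [-0.029  0.149  4.069] turn deg [ 0.037 -0.034  0.199]
[ 3.141 -0.001 -1.819] [ 0.566  0.055 -1.873] 38.18228823391476
```

View pics/w20z.png

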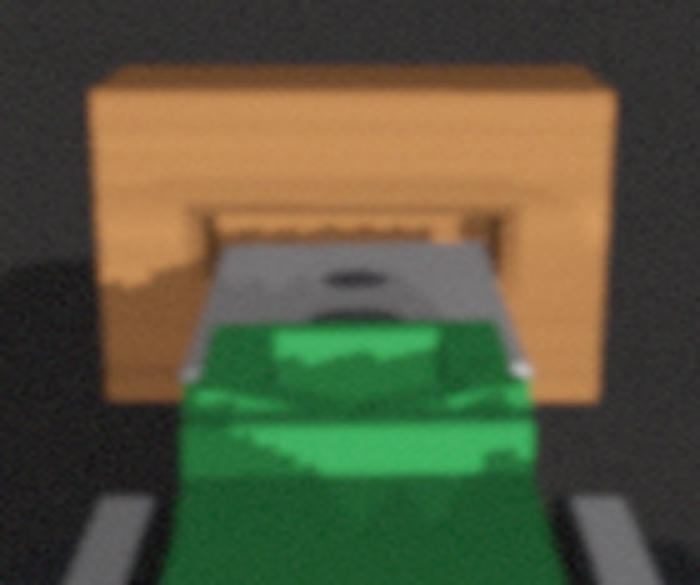

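Run:
```python
from h import *
m=bot.camera_model("wrist"); T0=np.load("w20T.npy");T=T0@m["T_tool_cam"]
f=lambda p,z: bp(m,np.array(p,float)/[5,4.5]+[240,130],z,T)
I=np.linalg.inv(T0); tl=lambda q:(I@np.c_[q,np.ones(len(q))].T)[:3].T
b=f([[89,91],[616,91],[601,402],[106,402]],45);print("block",b.mean(0),tl(b).mean(0))
sl=tl(f([[191,208],[513,208]],45));print("slot far mouth",sl, "centre y est",sl[:,1].mean()+10.5)
for z in (49,51,53): 
    q=tl(f([[218,242],[490,242]],z));print(z,q.mean(0)+[0,4,0],np.ptp(q[:,0]))
```

```text
block [479.31   -3.851  45.   ] [ -0.725   1.395 154.685]
slot far mouth [[-32.539  -8.502 154.66 ]
 [ 30.721  -8.493 154.698]] centre y est 2.002296315966305
49 [ -0.507   2.138 150.683] 53.096568726864476
51 [ -0.497   1.632 148.683] 52.724408822323696
53 [ -0.488   1.125 146.682] 52.35224891778289
```

Call:
drive_tool(increments=[[[0,0,0],[0,0,0.3],0.3],[[0,0,0],[0,0,0.4],0.3],[[0,0,0],[0,0,0.4],0.3],[[0,0,0],[0,0,0.4],0.3],[[0,0,0],[0,0,0.4],0.3],[[0,0,0],[0,0,0.3],0.3],[[0,0,0],[0,0,0],0.3],[[0,0,0],[0,0,0],0.3]])

```text
time_s: 44.2
position: [480.4, -4.8, 175.8]
tool_rot: [3.14, -0.001, -1.819]
wrist_force: [0.3, 0.4, -1.8]
gripper_width: 38.4
```

Run:
```python
from h import *
s=bot.sense(); goto((479.2,-4.2,159),np.radians(-104.4),s); print(s["tool_rot"],s["wrist_force"],s["ft_torque"],s["gripper_width"])
im=bot.get_image("wrist"); cv2.imwrite("pics/w21z.png",cv2.resize(im[130:260,240:380],None,fx=5,fy=4.5,interpolation=cv2.INTER_CUBIC))
```

```text
pos [480.376  -4.804 175.772] shift cm [-0.031  0.127  1.677] turn deg [ 0.076 -0.037  0.196]
[ 3.14  -0.001 -1.819] [ 0.327  0.379 -1.758] [-0.027  0.029  0.029] 38.36184550181702
```

View pics/w21z.png

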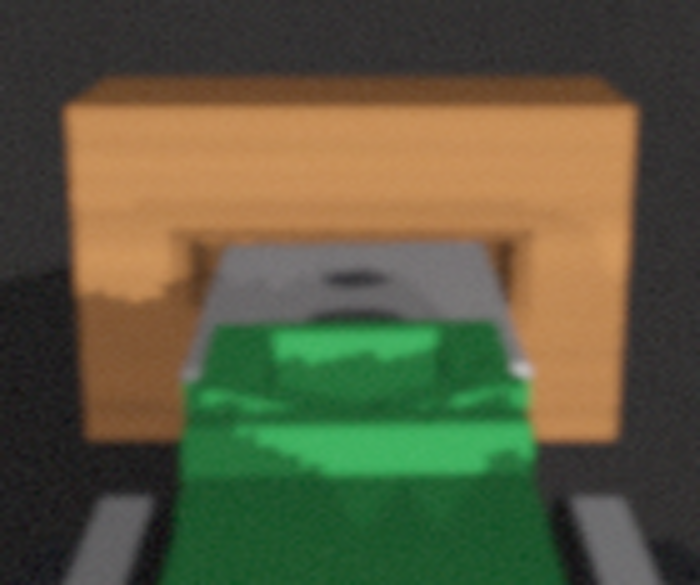

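Call:
drive_tool(increments=[[[0,0,0],[0,0,0.3],0.3],[[0,0,0],[0,0,0.4],0.3],[[0,0,0],[0,0,0.4],0.3],[[0,0,0],[0,0,0.2],0.3],[[0,0,0],[0,0,0.1],0.3],[[0,0,0],[0,0,0],0.3],[[0,0,0],[0,0,0],0.3],[[0,0,0],[0,0,0],0.3]])

```text
time_s: 45.25
position: [480.6, -4.9, 161.1]
tool_rot: [3.141, -0.001, -1.819]
wrist_force: [-0.7, -0.1, -1.3]
gripper_width: 38.3
```

Run:
```python
from h import *
s=bot.sense(); goto((479.2,-4.2,159),np.radians(-104.4),s); print(s["tool_rot"],s["wrist_force"],s["ft_torque"],s["gripper_width"])
```

```text
pos [480.6    -4.882 161.095] shift cm [-0.032  0.152  0.21 ] turn deg [ 0.038 -0.037  0.197]
[ 3.141 -0.001 -1.819] [-0.683 -0.142 -1.332] [-0.012 -0.024 -0.025] 38.31213950455562
```

Call:
drive_tool(increments=[[[0,0,0],[0,0,0.1],0.3],[[0,0,0],[0,0,0.05],0.3],[[0,0,0],[0,0,0.05],0.3],[[0,0,0],[0,0,0.05],0.3],[[0,0,0],[0,0,0.05],0.3],[[0,0,0],[0,0,0.03],0.3],[[0,0,0],[0,0,0.03],0.3],[[0,0,0],[0,0,0],0.3]])

```text
time_s: 46.25
position: [481.4, -5.0, 159.5]
tool_rot: [-3.141, -0.001, -1.819]
wrist_force: [-1.0, 1.0, 2.5]
gripper_width: 38.4
```

Run:
```python
from h import *
s=bot.sense(); goto((479.2,-4.2,159),np.radians(-104.4),s); print(s["tool_rot"],s["wrist_force"],s["ft_torque"],s["gripper_width"])
```

```text
pos [481.359  -4.982 159.54 ] shift cm [-0.023  0.229  0.054] turn deg [-0.025 -0.04   0.201]
[-3.141 -0.001 -1.819] [-1.05   1.047  2.486] [-0.015  0.395 -0.016] 38.378570314276494
```

Call:
drive_tool(increments=[[[0,0,0],[0,0.05,0.05],0.3],[[0,0,0],[0,0.05,0.05],0.3],[[0,0,0],[0,0.05,0.05],0.3],[[0,0,0],[0,0,0.05],0.3],[[0,0,0],[0,0,0.05],0.3],[[0,0,0],[0,0,0],0.3],[[0,0,0],[0,0,0],0.3],[[0,0,0],[0,0,0],0.3]])

```text
time_s: 47.25
position: [481.1, -4.9, 159.5]
tool_rot: [-3.138, -0.001, -1.818]
wrist_force: [-1.3, -0.1, 3.9]
gripper_width: 38.2
```

Run:
```python
from h import *
s=bot.sense(); goto((479.2,-4.2,159),np.radians(-104.4),s); print(s["tool_rot"],s["wrist_force"],s["ft_torque"],s["gripper_width"])
```

```text
pos [481.13   -4.861 159.508] shift cm [-0.017  0.204  0.05 ] turn deg [-0.185 -0.046  0.209]
[-3.138 -0.001 -1.818] [-1.256 -0.084  3.873] [ 0.044  0.487 -0.006] 38.20171562178332
```

Call:
drive_tool(increments=[[[0,0,0],[0,0,0],0.5],[[0,0,0],[0,0,0],0.6],[[0,0,0],[0,0,0],0.7],[[0,0,0],[0,0,0],0.8],[[0,0,0],[0,0,0],0.8],[[0,0,0],[0,0,-0.5],0.9],[[0,0,0],[0,0,-1.5],0.9],[[0,0,0],[0,0,-2.5],0.9]])

```text
time_s: 48.25
position: [479.4, -4.5, 203.0]
tool_rot: [3.141, -0.001, -1.819]
wrist_force: [1.2, -0.9, 0.7]
gripper_width: 76.8
```

Call:
drive_tool(increments=[[[0,0,0],[0,0,-3],0.9],[[0,0,0],[0,0,-3],0.9],[[0,0,0],[0,0,-3],0.9],[[0,0,0],[0,0,-2],0.9],[[0,0,0],[0,0,0],0.9],[[0,0,0],[0,0,0],0.9],[[0,0,0],[0,0,0],0.9],[[0,0,0],[0,0,0],0.9]])

```text
time_s: 49.25
position: [480.2, -4.5, 323.8]
tool_rot: [-3.133, 0.0, -1.818]
wrist_force: [-0.5, -0.5, 0.3]
gripper_width: 76.9
```

Run:
```python
from h import *
s=bot.sense(); print(s["position"],s["tool_rot"],s["wrist_force"],s["time_s"])
T=toolT(s);np.save("w22T.npy",T)
cv2.imwrite("pics/w22.png",bot.get_image("wrist"))
a=bot.get_image("scene");b=bot.get_image("top")
cv2.imwrite("pics/s22.png",cv2.resize(a[130:290,180:420],None,fx=3,fy=3,interpolation=cv2.INTER_CUBIC));cv2.imwrite("pics/t22.png",cv2.resize(b[130:290,280:460],None,fx=4,fy=3.7,interpolation=cv2.INTER_CUBIC))
```

```text
[480.246  -4.502 323.764] [-3.133  0.    -1.818] [-0.493 -0.524  0.308] 49.25
```

View pics/w22.png

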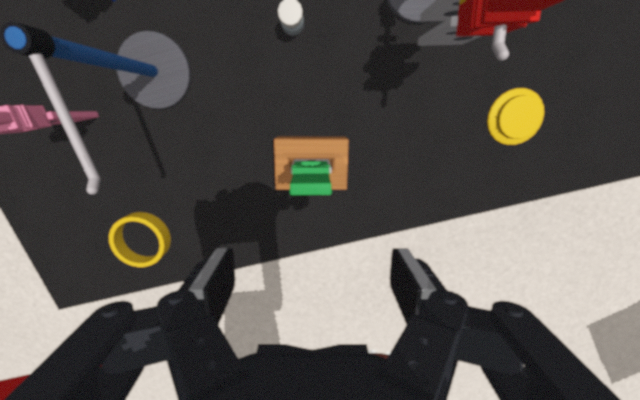

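View pics/s22.png

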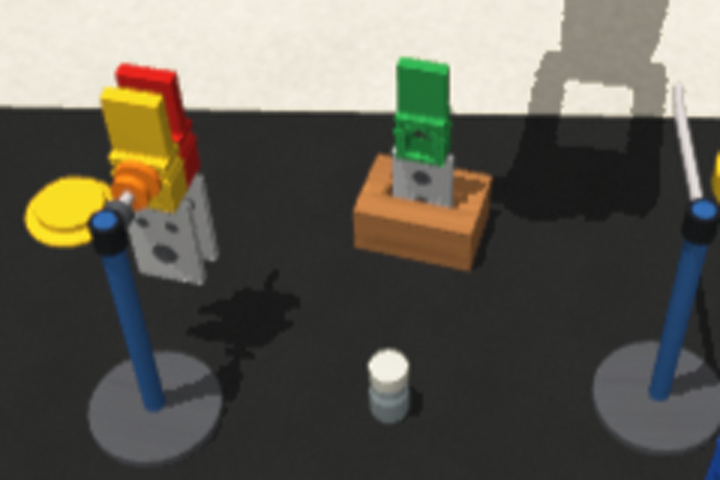

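View pics/t22.png

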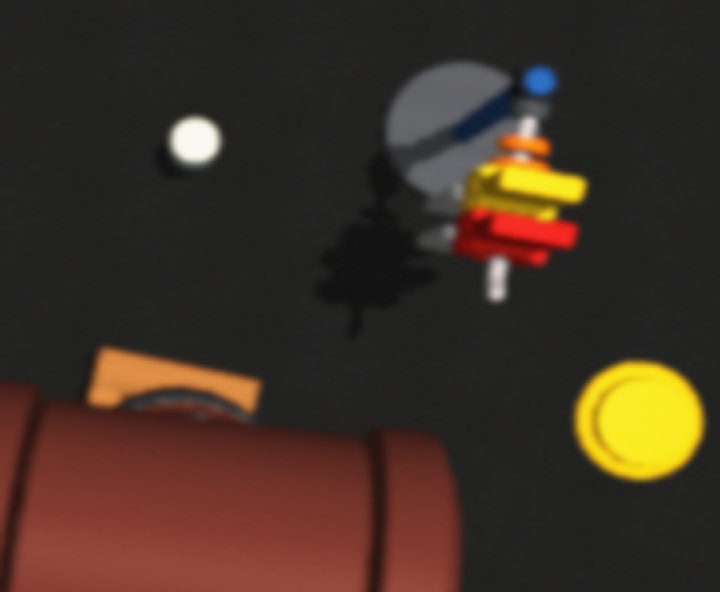

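Run:
```python
from h import *
m=bot.camera_model("wrist"); T=np.load("w22T.npy")@m["T_tool_cam"]
print("green top",bp(m,[[311,192]],184,T), "expected over slot 479.3,-3.9")
t=bot.camera_model("top"); q=bp(t,np.array([[543,184],[535,232]])/[4,3.7]+[280,130],261); print(q,np.linalg.norm(q[0]-q[1]))
p=np.array([672,-200]);u=np.array([.976,-.218]); print(-(q[:,:2]-p)@u)
s=bot.sense(); print(s["wrist_force"],s["qvel"],s["time_s"])
bot.job_done()
```

```text
green top [[478.24   -3.698 184.   ]] expected over slot 479.3,-3.9
[[ 608.597 -185.64   261.   ]
 [ 583.673 -180.888  261.   ]] 25.372884475602426
[65.012 90.374]
[ 0.264 -0.878  0.077] [-0.001 -0.002 -0.006  0.001 -0.    -0.001] 49.4
the job is handed in; nothing more can be done
```

I moved both front gauges to the spare hook and stood the green one in the block. I handed the job in at 49.4 s of the 72 s allowed, with the gripper open and clear of everything. No verdict is reported.

- **Yellow:** it was the front gauge, so it went first. I pressed it onto the sprung stop, and the wrist force read about 5.6 N.
- **Red:** I pressed it against yellow, and the wrist read about 5 N along the rod. Pushing further tilted the tool slightly instead of adding force, so I stopped there. The forces at the stop and between the two gauges were only inferred from the wrist.
- **Green:** I lowered it into the slot until it bore on the floor. It stopped going down, with about 5 N of upward contact, and then I released it.

Last checks from the images:
- **Red and yellow:** they hang side by side, about 25.4 mm apart against the 28 mm limit. They sit about 65 mm (yellow) and 90 mm (red) out from the post.
- **Green:** it looks upright, with its top about 1 mm from above the slot centre. I judged its depth by the floor contact and did not measure it separately.
- **Bystanders:** I saw no sign that the tape roll, cap or vial moved, though I did not measure them again.

**Disagreement between cameras:** the scene camera read about 3–5 mm off from the other two, more than the stated 2 mm. I used the wrist camera, which agreed with the top one.

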